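Put a stripped watch and its press dies away on the watchmaker's bench

TASK

The watch on the bench has been taken apart; sort its pieces and the press dies to where they belong. The steel watch case goes flat in the empty bay of the wooden case tray, each of the two loose white press dies goes hub up, fully down in the well of its own size in the brown die block, and the movement in its holder goes upright on the middle of the round wooden stand, where you then cover it with the glass dust cover from the green mat, centred on the stand. Never tip or drop the movement or the cover, set both down gently, and leave the eye loupe and the little oil pot where they stand.

Things in the scene. Friction and masses are not known exactly. Their poses are not given: they have to be found in the camera images.
- case: Empty steel watch case lying glass up: a round body 42 mm across and 11 mm high with a dark round window on top and four short lugs, 52 mm over the lugs, which point along its x axis (two at each end). Origin at the centre of the underside, z up. Grip it across the smooth round sides, fingers closing along its y axis (42 mm). 60 g.
- movement: Watch movement (brass plate with steel bridges) clamped in the top of a round grey holder 44 mm across; the holder's side is a plain cylinder 12 mm high, highest point of the movement about 18 mm. Origin at the centre of the underside, z up. Grip the holder's side. 70 g.
- cover: Clear glass dust cover: hollow dome 88 mm across, 48 mm high (inside 82 mm across, 44 mm high at the middle, open below), its top flat over 52 mm, with a round black knob on it: 18 mm across, widest 55 to 65 mm above the rim, top at 68 mm. Origin at the centre of the open rim's underside, z up. Lift it by the knob. 140 g. (A like one, fixed over another job beyond the mat, stays.)
- large_die: The larger loose white nylon press die: a disc 44 mm across and 9 mm high with a hub 18 mm across on top of it, 24 mm high in all, brass thread in the hub's top. Origin at the centre of the underside, z up. Grip the hub. 30 g.
- small_die: The smaller loose white nylon press die: a disc 26 mm across and 9 mm high with a hub 18 mm across on top of it, 24 mm high in all, brass thread in the hub's top. Origin at the centre of the underside, z up. Grip the hub. 20 g.
- stand: Fixed round wooden stand with a black top, 116 mm across, a flat solid disc 12 mm high. Origin at the centre of its underside on the bench; its top is at 12 mm.
- case_tray: Fixed pale wood tray, 200 mm (x) by 115 mm (y); walls 4 mm thick, tops 8 mm and inner floor 4 mm above the bench; two bays. The bay at -x already holds a fixed small brass-coloured case and a steel case back (up to 14 mm high). The bay at +x is empty: 94 by 107 mm, centre at x = +49 mm, y = 0. Origin at the centre of the underside, z up.
- die_block: Fixed brown wood block, 200 mm (x) by 80 mm (y), 16 mm high. Two empty round black-floored wells 8 mm deep (floors 8 mm above the bench): large, 58 mm across, at x = -62 mm, y = 0; small, 40 mm across, at x = +62 mm, y = 0. Between them, at x = +4 mm, a fixed third die, 33 mm across, its 18 mm hub up to 33 mm above the bench. Origin at the centre of the underside, z up.
- loupe: Black eye loupe standing on its wide end, 33 mm across at the foot and 26 mm high. Origin at the centre of its underside. Not to be moved.
- oil_pot: Small round steel oil pot with a darker lid and a tiny knob, 31 mm across and 20 mm high. Origin at the centre of its underside. Not to be moved.
Mind the look-alikes: they are no part of the job. Leave any purple or yellow look-alike of the cover alone.

How it is judged:
By the outcome, as a careful person would: the job done as asked, in the order asked, and still so for the second after the job is handed in, with the robot touching nothing.
It also fails if it takes over 120 s, if anything falls off the work surface, if the arm or the gripper's body presses on something with over 40 N, if the wrist force passes 120 N, or if a joint passes its speed limit or range.

ROBOT

A 6-joint arm with a two-finger parallel gripper is mounted at the origin on the work surface. World frame = base frame: x ahead of the robot, y to its left, z up, the work surface at z = 0. Lengths are in mm, angles in rad, forces in N, time in s.
With the tool pointing down it reaches from about 350 to 975 mm from the base axis. Payload 7.1 kg.
Tool frame: the origin (TCP) lies at the very end of the fingers, on their centre line; the grasp point (between the pads) lies 19 mm behind it; x points along the fingers, z is the direction in which the jaws open and shut, and the axes are right-handed (so a half turn about x gives the same grasp; the last joint's range is limited). The gripper opens to 88 mm and grips with 3 to 60 N. Pads are 20 mm wide; open, the fingers measure 115 mm over their backs; the gripper's body (75 mm by 178 mm) begins 61 mm behind the grasp point.
Start: joints at [1.302, 0.423, 1.63, -0, 1.089, -0.019], TCP at [154.475, 605.592, 222.675] pointing down, gripper open.
Joint ranges: [-3, 3], [-0.9, 2.11], [0.09, 2.58], [-1.31, 4.45], [0.11, 2.69], [-2.54, 2.54]. Speed limits (rad/s): [2.39, 2.39, 3.01, 3.14, 3.14, 3.14].

INTERFACE

Orientations are given as a rotation vector (axis times angle).
In Python, from workcell import * gives the robot as it stands.
- The arm moves only by the shell command python3 -m crank 'ROWS'. ROWS is JSON, a list of rows, each a list of 3 entries, a list of its own where there are three numbers: the shift along the tool's x, y, z in cm, then the turn, a rotation vector about the tool's x, y, z in degrees, then the finger opening in cm, from 0 to 8.78. In form: [[[dx, dy, dz], [rx, ry, rz], claw], ...]. A call has 1 to 5 rows; each row shifts and turns the commanded pose from where the row before left it, along the tool's axes as they then stand; what a row does not reach is not made up. A row lasts 1/8 s, in which the tool goes at most 62.5 mm and 10.7 degrees, less where a joint would pass 70% of its speed; a pose out of reach is approached as far as the arm can. A call with a gripper value outside its range is refused whole. The fingers move at their own pace and stop on an object; the grip force is fixed at half the most. Time passes only in rows, so rows that do not move let the fingers close. It gives the time, the measured TCP pose, the force and the opening at its end, in the units of the state.
- get_obs(): the state, without advancing time (a new reading comes with each control period).
- get_image(name): name is "scene" or "top" or "wrist"; returns a dict with "pixels" (420x560x3 uint8, red, green, blue), "mtx" (3x3 intrinsics, pixels), "view" (4x4, takes a point from world to camera coordinates). Camera axes: x right, y down, z forward; pixel columns grow to the right and rows downward; lengths in mm; the calibration is good to about 2 mm. A picture is of the moment at which its call begins. There is no depth.
- close_job(): hands the job in, once; it reports no verdict.
The state is a dict: "t": time; "qpos": joint angles; "qvel": joint speeds; "joint_torque": joint torques, N m; "ee_pos": TCP position; "orientation": TCP orientation; "ft_force": force on the tool from outside, world axes, zero at the start; "moment": the same for the moment, N m; "width": finger opening in mm.
Only numpy, scipy, OpenCV 4.12 (cv2) and the standard library are available. Lean on these libraries where they do the work, as an engineer would, in place of code of your own. Each camera call takes 0.05 s, during which the arm holds its last target.

## Working session

There is one attempt and no reset: what is moved stays moved. The work goes in short steps, Python scripts to look and compute and a shell command to move; the robot and the scene stay as the last step left them, time stands still between calls to the robot, and variables do not carry over. Pictures are saved under pics/ and viewed, and the job is handed in when it is done.

```bash
ls; mkdir -p pics; python3 - <<'E'
from workcell import *
import cv2
print(get_obs())
for n in ["scene","top","wrist"]:
    im=get_image(n); cv2.imwrite(f"pics/{n}0.png",im["pixels"][:,:,::-1]); print(n,im["mtx"].tolist(),im["view"].round(3).tolist())
E
```

```text
pics
{'t': 0.0, 'qpos': array([ 1.30199335e+00,  4.23885457e-01,  1.63065840e+00, -4.64009754e-05,
        1.08861125e+00, -1.90068326e-02]), 'qvel': array([ 0.00050363, -0.00129776,  0.0008498 , -0.00247087, -0.00083757,
       -0.00028043]), 'joint_torque': array([-1.77320930e-03, -5.44608557e+01, -2.73671275e+01,  6.44287001e-02,
        2.24957726e-02, -1.49033553e-04]), 'ee_pos': array([154.34993506, 605.07522976, 221.88626095]), 'orientation': array([-1.02424521,  1.3183187 ,  1.02263064]), 'ft_force': array([ 0.37107493, -0.08689617, -0.22640926]), 'moment': array([ 0.01636694, -0.02793344,  0.00392626]), 'width': 88.07177674756096}
scene [[390.1098837639374, 0.0, 277.11370557435555], [0.0, 390.1098837639374, 213.7912407674178], [0.0, 0.0, 1.0]] [[-0.311, 0.951, -0.001, 118.009], [0.656, 0.214, -0.724, -262.624], [-0.688, -0.225, -0.69, 1145.541], [0.0, 0.0, 0.0, 1.0]]
top [[470.2333072186808, 0.0, 289.4277921047517], [0.0, 470.2333072186808, 217.6758934266199], [0.0, 0.0, 1.0]] [[0.021, -1.0, -0.006, 2.898], [-0.991, -0.02, -0.135, 466.721], [0.135, 0.009, -0.991, 980.768], [0.0, 0.0, 0.0, 1.0]]
wrist [[317.3523676450262, 0.0, 280.22944877104646], [0.0, 317.3523676450262, 206.3192753790556], [0.0, 0.0, 1.0]] [[0.246, 0.969, -0.002, -622.319], [0.933, -0.237, 0.271, -34.281], [0.262, -0.069, -0.963, 391.638], [0.0, 0.0, 0.0, 1.0]]
```

View pics/scene0.png

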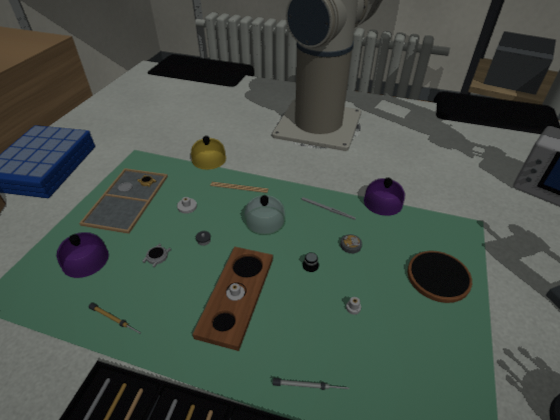

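View pics/top0.png

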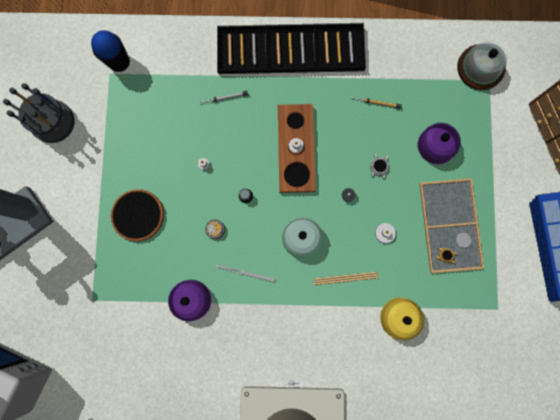

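View pics/wrist0.png

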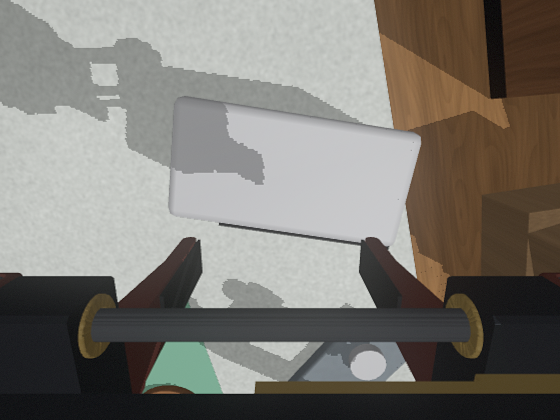

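The top view shows:
- To move: case (380,166), large die (386,233), small die (203,164), movement (215,229) and glass cover (301,238).
- Targets: stand (137,215), die block (296,148) and tray (451,225).
- To leave: loupe (246,195) and oil pot (349,194).

Look-alikes:
- **Cover:** clear glass on the mat (301,238) is the one I want. Purple (189,300) and (440,144), yellow (402,318), and the fixed glass cover beyond the mat (483,65) are not.
- **Dies:** the fixed die in the block (296,146) is not one of the loose ones.
- **Case:** the brass case (447,256) and the case back (463,240), both in the tray, are not.
- **Movement:** the oil pot (349,194) and the loupe (246,195) are not.

```bash
python3 - <<'E'
import cv2,numpy as np
a=cv2.imread('pics/top0.png')
def crop(x0,y0,w,h,s,n): cv2.imwrite(f'pics/{n}.png',cv2.resize(a[y0:y0+h,x0:x0+w],None,fx=s,fy=s,interpolation=cv2.INTER_CUBIC))
crop(100,140,160,120,5,'c1'); crop(260,90,160,120,5,'c2'); crop(270,170,160,110,5,'c3');crop(330,120,160,160,3.7,'c4')
E
```

```text
(no output)
```

View pics/c1.png

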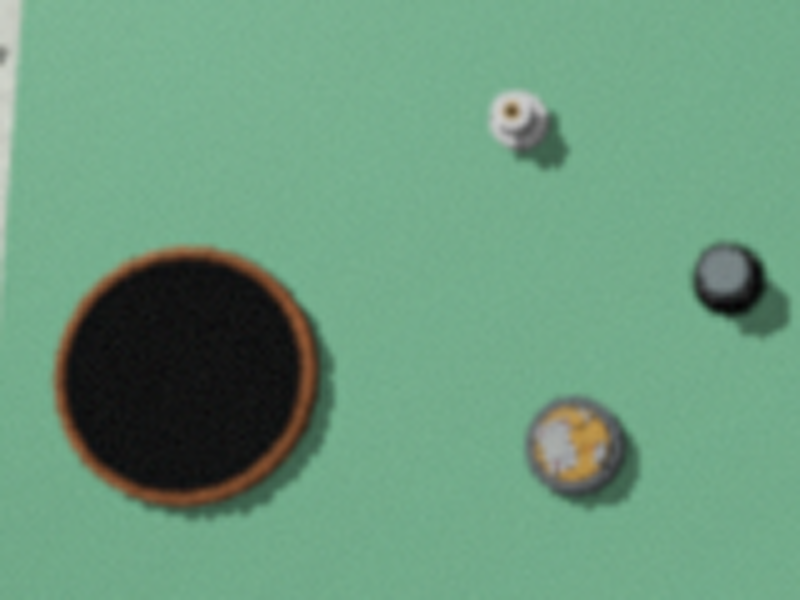

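View pics/c2.png

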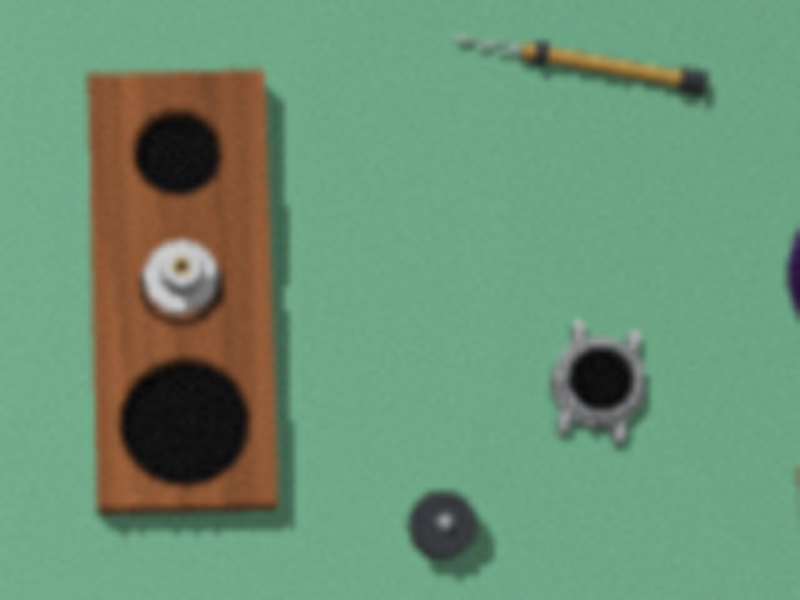

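View pics/c3.png

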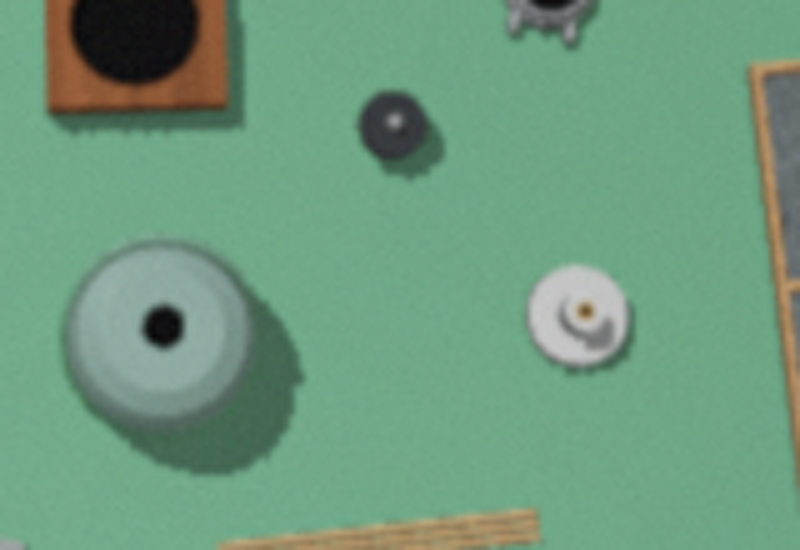

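View pics/c4.png

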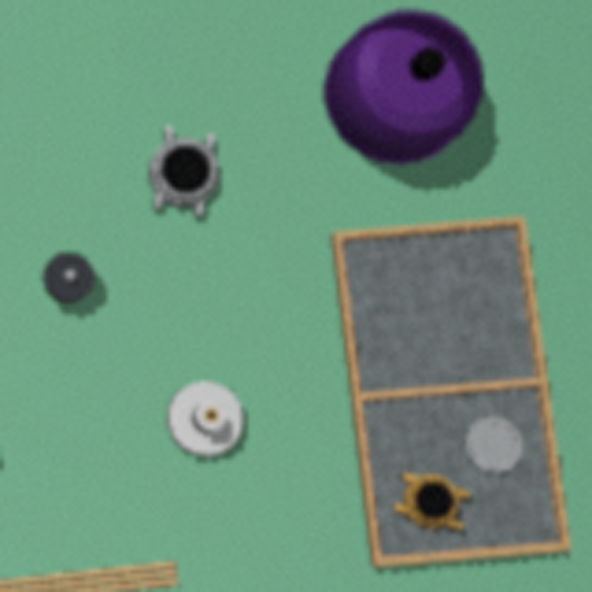

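```bash
cat > h.py <<'E'
import numpy as np,cv2
from workcell import *
def ray(im,u,v,z):
    K,V=np.array(im["mtx"]),np.array(im["view"]);R=V[:3,:3];t=V[:3,3]
    c=-R.T@t; d=R.T@np.linalg.inv(K)@np.array([u,v,1.]); return c+d*(z-c[2])/d[2]
def proj(im,p):
    K,V=np.array(im["mtx"]),np.array(im["view"]); q=K@(V[:3,:3]@np.array(p,float)+V[:3,3]); return q[:2]/q[2]
def blob(im,u,v,r,cond,near=None):
    """centroid of the mask component nearest (u,v) within radius window"""
    a=im["pixels"]; x0,y0=max(0,int(u-r)),max(0,int(v-r)); s=a[y0:int(v+r)+1,x0:int(u+r)+1]
    hsv=cv2.cvtColor(np.ascontiguousarray(s),cv2.COLOR_RGB2HSV).astype(int); m=cond(s.astype(int),hsv).astype(np.uint8)
    n,l,st,ce=cv2.connectedComponentsWithStats(m)
    k=1+max(range(n-1),key=lambda i:st[i+1,4])
    cs,_=cv2.findContours((l==k).astype(np.uint8),cv2.RETR_EXTERNAL,cv2.CHAIN_APPROX_NONE)
    c=max(cs,key=cv2.contourArea)+np.array([x0,y0])
    return ce[k]+[x0,y0],st[k,4],c
dark=lambda s,h:h[...,2]<45
white=lambda s,h:(h[...,2]>135)&(h[...,1]<40)
brass=lambda s,h:(h[...,0]>8)&(h[...,0]<28)&(h[...,1]>75)
nong=lambda s,h:~((h[...,0]>60)&(h[...,0]<90)&(h[...,1]>60))
brown=lambda s,h:((h[...,0]<16))&(h[...,1]>70)
E
python3 - <<'E'
from h import *
T=get_image("top");S=get_image("scene")
def show(n,im,u,v,r,c,z):
    ce,a,ct=blob(im,u,v,r,c); e=cv2.fitEllipse(ct) if len(ct)>5 else None
    P=ray(im,*ce,z); (q,rad)=cv2.minEnclosingCircle(ct)
    print(n,ce.round(1),a,P[:2].round(1),'ell',[round(x,1) for x in e[0]+e[1]] if e else None, (ray(im,*e[0],z)[:2].round(1) if e else ''))
for im,L in((T,[("stand",137,215,32,dark,12),("lwell",297,174,18,dark,8),("swell",295.6,120,13,dark,8),("fix thr",296,143,5,brass,33),("small thr",202,162,5,brass,24),("small disc",203,164,9,white,9),("large thr",387,232,5,brass,24),("large disc",386,233,14,white,9),("case",380,165.5,9,dark,11),("mov",215,229,13,lambda s,h:h[...,1]*0+nong(s,h),6),("knob",302.5,235,8,dark,62)]),
 (S,[("stand",440,275,36,dark,12),("small thr",354,299,5,brass,24),("large thr",186,200,5,brass,24),("fix thr",235,287,5,brass,33),("case",156,253,8,dark,11),("knob",264,201,9,dark,62),("lwell",248,266,18,dark,8),("swell",224,322,14,dark,8)])):
    print('---')
    for l in L:
        try: show(l[0],im,*l[1:])
        except Exception as ex: print(l[0],ex)
E
```

```text
---
stand [136.  214.6] 1676 [469.2 350.6] ell [136.0, 214.6, 44.2, 46.4] [469.2 350.6]
lwell [296.5 174.1] 457 [568.3  -0.9] ell [296.5, 174.1, 22.9, 23.6] [568.3  -0.9]
swell [295.  120.2] 189 [693.    4.9] ell [295.0, 120.2, 14.4, 14.9] [693.   5.]
fix thr [300.2 138.2] 4 [643.2  -7.5] ell None 
small thr [201.8 161.6] 5 [588.6 208.7] ell None 
small disc [202.2 162.5] 66 [590.4 210.9] ell [202.4, 162.7, 9.2, 10.9] [590.  210.3]
large thr [386.5 232. ] 6 [ 440.7 -197.4] ell [386.5, 232.0, 0.0, 1.0] [ 440.7 -197.4]
large disc [384.8 232.4] 285 [ 441.4 -196.6] ell [385.0, 232.6, 19.0, 19.8] [ 440.8 -197.1]
case [379.8 165.2] 107 [ 591.5 -186.1] ell [379.8, 165.2, 10.5, 11.2] [ 591.6 -186.1]
mov [214.5 228.8] 307 [442.  177.3] ell [214.5, 228.8, 18.6, 19.2] [442.  177.3]
knob [302.2 234.9] 38 [426.9 -15. ] ell [302.2, 234.9, 5.7, 6.6] [426.8 -14.9]
---
stand [440.1 274.2] 1968 [471.8 352.4] ell [440.1, 274.2, 40.2, 60.1] [471.8 352.4]
small thr [354.5 300.4] 11 [587.7 209.5] ell [354.6, 300.4, 2.9, 3.3] [587.7 209.5]
large thr [185. 199.] 3 [ 440.5 -196.3] ell None 
fix thr [235.4 282.7] 21 [623.1   1.5] ell [235.3, 283.5, 3.3, 11.6] [624.7   1.9]
case [155.5 252.5] 123 [ 589.8 -185.2] ell [155.5, 252.5, 9.5, 14.3] [ 589.9 -185.2]
knob [263.8 200.1] 67 [429.6 -12.9] ell [263.7, 200.1, 7.3, 9.8] [429.6 -13. ]
lwell [247.1 266. ] 499 [563.  -1.] ell [247.1, 266.0, 20.4, 28.9] [563.  -1.]
swell [223.4 321.3] 340 [687.7   4.2] ell [223.4, 321.4, 17.5, 22.7] [687.7   4.1]
```

```bash
python3 - <<'E'
from h import *
from scipy.spatial.transform import Rotation as Ro
o=get_obs(); R=Ro.from_rotvec(o['orientation']).as_matrix(); print(R.round(3), o['ee_pos'],o['t'])
T=get_image("top")
# case lugs from crop c2 (scale 5, offset 260,90)
w=lambda pts,s,x0,y0,z:[ray(T,x0+(u+.5)/s-.5,y0+(v+.5)/s-.5,z)[:2] for u,v in pts]
l=w([(579,328),(634,340),(565,430),(621,437)],5,260,90,6); d=(l[0]+l[1]-l[2]-l[3])/2; print('case ctr',np.mean(l,0),'yaw',np.degrees(np.arctan2(d[1],d[0])),np.linalg.norm(d))
b=w([(90,73),(263,70),(277,508),(98,512)],5,260,90,16);print('block',np.round(b,1).tolist(),np.mean(b,0),np.linalg.norm(b[0]-b[3]),np.linalg.norm(b[0]-b[1]));d=b[0]+b[1]-b[2]-b[3];print(np.degrees(np.arctan2(d[1],d[0])))
t=w([(336,236),(522,220),(567,548),(378,566)],3.7,330,120,8);c=np.mean(t,0);d=t[0]+t[1]-t[2]-t[3];print('tray',c,np.linalg.norm(d)/2,np.linalg.norm(t[0]-t[1]),np.degrees(np.arctan2(d[1],d[0])),'bay',c+49*d/np.linalg.norm(d))
for n,u,v,r,z in(("loupe",246,195,12,10),("oil",349,194,11,8)):
    ce,a,ct=blob(T,u,v,r,lambda s,h:nong(s,h)); print(n,ce,a,ray(T,*ce,z)[:2])
S=get_image("scene")
ce,a,ct=blob(S,351,243,15,lambda s,h:nong(s,h)&(h[...,2]>50));print('mov scene',ce,a,ray(S,*ce,8)[:2])
print('movproj',proj(S,[442,177,0]))
E
```

```text
[[-0.    -0.969  0.247]
 [-0.001  0.247  0.969]
 [-1.     0.    -0.001]] [154.40577375 605.33096019 222.28470433] 0.25
case ctr [ 590.14245461 -186.40511605] yaw -7.767820219369144 46.190609257341606
block [[727.0, 45.0], [729.9, -33.2], [528.7, -42.3], [525.3, 36.5]] [627.72629675   1.48718968] 201.90363147245753 78.22958538626673
2.5031407109857122
tray [ 460.47766961 -342.83302027] 197.15482104385197 112.33861508901825 6.056079283904651 bay [ 509.20420599 -337.66343112]
loupe [245.01470588 195.11029412] 136 [517.93074664 112.23468457]
oil [348.07462687 194.69402985] 134 [ 523.81845441 -116.06446765]
mov scene [351.54581673 241.71314741] 251 [437.77385306 179.24632903]
movproj [349.58017365 245.53710781]
```

```bash
cat > to.py <<'E'
import sys
from h import *
from scipy.spatial.transform import Rotation as Ro
o=get_obs();R=Ro.from_rotvec(o['orientation']).as_matrix()
g=np.array([float(a) for a in sys.argv[1:4]]); d=g-o['ee_pos']
print('t',round(o['t'],2),'pos',o['ee_pos'].round(1),'yaw',np.degrees(np.arctan2(R[1,2],R[0,2])).round(2),'tilt',np.degrees(np.arccos(-R[2,0])).round(2),'F',o['ft_force'].round(1),'w',round(o['width'],1),'q',o['qpos'].round(2))
print('tool shift cm',(R.T@d/10).round(2),'len',np.linalg.norm(d).round(0))
E
python3 -m crank '[[[0,0,0],[-6.5,0,0],8.78],[[0,-2,-2.5],[0,0,0],8.78],[[0,-3.6,-4.83],[0,0,0],8.78],[[0,-3.6,-4.83],[0,0,0],8.78],[[0,-3.6,-4.83],[0,0,0],8.78]]'; python3 to.py 590.4 -186 150
```

```text
t: 0.98
ee_pos: [258.8, 418.3, 222.8]
orientation: [-1.109, 1.27, 1.109]
ft_force: [2.2, 0.0, 0.6]
width: 87.7
t 0.97 pos [258.8 418.3 222.8] yaw 82.22 tilt 0.03 F [2.2 0.  0.6] w 87.7 q [ 0.99  0.23  1.92 -0.    1.   -0.44]
tool shift cm [  7.27 -41.03 -55.39] len 693.0
```

```bash
python3 -m crank '[[[0,-3.65,-4.92],[0,0,0],8.78],[[0,-3.65,-4.92],[0,0,0],8.78],[[0,-3.65,-4.92],[0,0,0],8.78],[[0,-3.65,-4.92],[0,0,0],8.78],[[0,-3.65,-4.92],[0,0,0],8.78]]';python3 -m crank '[[[0,-3.65,-4.92],[0,0,0],8.78],[[0,-3.65,-4.92],[0,0,0],8.78],[[0,-3.65,-4.92],[0,0,0],8.78],[[0,-3.65,-4.92],[0,0,0],8.78],[[2,0,0],[0,0,0],8.78]]'; python3 to.py 590.4 -186 150
```

```text
t: 1.6
ee_pos: [406.4, 149.6, 223.1]
orientation: [-1.108, 1.269, 1.108]
ft_force: [1.3, 1.0, -0.2]
width: 88.0
t: 2.22
ee_pos: [526.6, -67.3, 203.8]
orientation: [-1.108, 1.269, 1.101]
ft_force: [-0.4, -0.6, 0.1]
width: 88.0
t 2.23 pos [526.6 -67.3 203.8] yaw 81.93 tilt 0.29 F [-0.4 -0.6  0.1] w 88.0 q [-0.15  0.31  1.86 -0.    0.97 -1.58]
tool shift cm [  5.43  -7.96 -10.86] len 145.0
```

```bash
python3 -m crank '[[[1.8,-3.65,-5],[0,0,0],8.78],[[1.8,-3.6,-5],[0,0,0],8.78],[[1.5,0,0],[0,0,0],8.78],[[0,0,0],[0,0,0],8.78]]'; python3 to.py 590.4 -186 60;python3 - <<'E'
from h import *
im=get_image("wrist");cv2.imwrite("pics/w1.png",im["pixels"][:,:,::-1]);print(proj(im,[590.4,-186,11]))
E
```

```text
t: 2.72
ee_pos: [578.5, -168.9, 151.1]
orientation: [-1.105, 1.273, 1.111]
ft_force: [0.2, -0.5, -0.6]
width: 87.9
t 2.73 pos [ 578.5 -168.9  151.1] yaw 82.14 tilt 0.22 F [ 0.2 -0.5 -0.6] w 87.9 q [-0.3   0.48  1.73  0.    0.94 -1.74]
tool shift cm [ 9.11 -1.44 -1.54] len 93.0
[266.55633251 209.3078792 ]
```

View pics/w1.png

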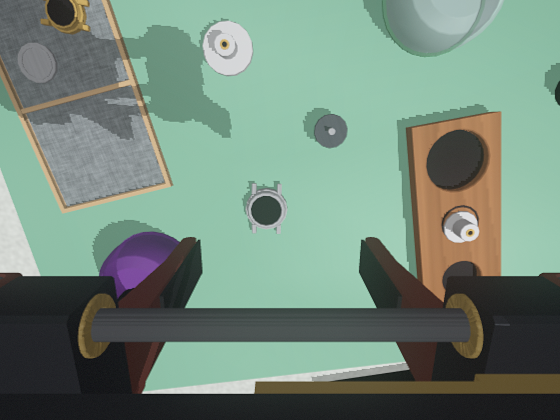

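The wrist picture shows the case window at (266,210), and my estimate projects to (266.6,209.3), so they agree. The large die is at (228,45), the oil pot at (331,131) and the purple look-alike at (145,275), clear of the fingers.

```bash
python3 -m crank '[[[4,-0.7,-0.8],[0,0,0],8.78],[[4,-0.7,-0.8],[0,0,0],8.78],[[1,0,0],[0,0,0],8.78],[[0,0,0],[0,0,0],8.78]]'; python3 to.py 590.4 -186 3;python3 - <<'E'
from h import *
im=get_image("wrist");cv2.imwrite("pics/w2.png",im["pixels"][:,:,::-1])
ce,a,ct=blob(im,*proj(im,[590.4,-186,11]),45,dark);print(ce,a,proj(im,[590.4,-186,11]),ray(im,*ce,11))
for n,p,z,c,r in(("ld thr",[441,-197,24],24,brass,12),("lwell",[566,-1,8],8,dark,30),):
    try:
        ce,a,ct=blob(im,*proj(im,p),r,c);print(n,ce,a,ray(im,*ce,z))
    except Exception as e: print(e)
E
```

```text
t: 3.28
ee_pos: [591.5, -186.1, 63.3]
orientation: [-1.108, 1.27, 1.109]
ft_force: [0.3, -0.4, 0.1]
width: 87.8
t 3.27 pos [ 591.5 -186.1   63.3] yaw 82.24 tilt 0.03 F [ 0.3 -0.4  0.1] w 87.8 q [-0.32  0.63  1.72  0.    0.79 -1.76]
tool shift cm [ 6.03  0.11 -0.01] len 60.0Traceback (most recent call last):
  File "<stdin>", line 3, in <module>
  File "h.py", line 13, in blob
    k=1+max(range(n-1),key=lambda i:st[i+1,4])
        ~~~^^^^^^^^^^^^^^^^^^^^^^^^^^^^^^^^^^^
ValueError: max() iterable argument is empty
```

View pics/w2.png

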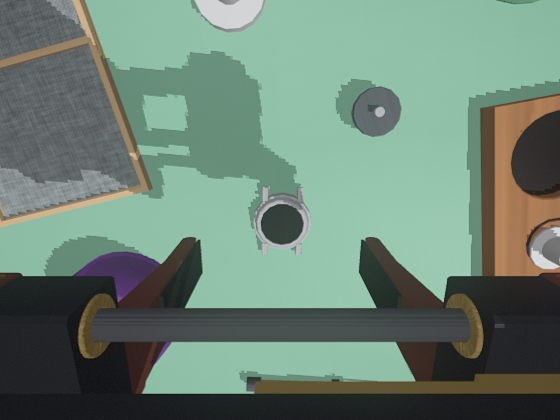

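```bash
python3 - <<'E'
from h import *
im=get_image("wrist");d2=lambda s,h:h[...,2]<75
ce,a,ct=blob(im,282,222,30,d2);print(ce,a,proj(im,[590.4,-186,11]),ray(im,*ce,11))
E
```

```text
[281.88069074 221.96938776] 1274 [283.04025747 221.27875953] [ 590.80586937 -186.89338431   11.        ]
```

```bash
python3 -m crank '[[[3,0.05,0],[0,0,0],8],[[2,0.05,0],[0,0,0],7],[[0.7,0,0],[0,0,0],7],[[0.3,0,0],[0,0,0],7],[[0,0,0],[0,0,0],3.8]]'; python3 to.py 590.4 -186 3;python3 -m crank '[[[0,0,0],[0,0,0],3.8],[[0,0,0],[0,0,0],3.8],[[0,0,0],[0,0,0],3.8],[[0,0,0],[0,0,0],3.8]]'; python3 to.py 590.4 -186 3
```

```text
t: 4.0
ee_pos: [591.1, -187.0, 3.1]
orientation: [-1.109, 1.27, 1.108]
ft_force: [-0.3, 0.7, 0.0]
width: 63.3
t 4.0 pos [ 591.1 -187.     3.1] yaw 82.19 tilt 0.03 F [-0.3  0.7  0. ] w 63.3 q [-0.33  0.72  1.73  0.    0.69 -1.76]
tool shift cm [0.01 0.08 0.09] len 1.0
t: 4.5
ee_pos: [591.0, -187.0, 3.1]
orientation: [-1.108, 1.27, 1.108]
ft_force: [0.1, 1.9, 3.5]
width: 40.6
t 4.5 pos [ 591.  -187.     3.1] yaw 82.19 tilt 0.03 F [0.1 1.9 3.5] w 40.6 q [-0.33  0.72  1.73  0.    0.69 -1.76]
tool shift cm [0.01 0.07 0.09] len 1.0
```

```bash
python3 -m crank '[[[-1,0,0],[0,0,0],3.5],[[-3,0,0],[0,0,0],3.5],[[-3,0,0],[0,0,0],3.5],[[-1,1,-2],[0,0,0],3.5],[[0,1,-3],[0,0,0],3.5]]'; python3 to.py 509 -337.7 40;python3 - <<'E'
from h import *
im=get_image("wrist");cv2.imwrite("pics/w3.png",im["pixels"][:,:,::-1])
print(proj(im,[509,-337.7,4]))
E
```

```text
t: 5.12
ee_pos: [563.6, -234.6, 83.5]
orientation: [-1.11, 1.27, 1.108]
ft_force: [-0.7, -0.1, -0.6]
width: 40.7
t 5.12 pos [ 563.6 -234.6   83.5] yaw 82.27 tilt 0.07 F [-0.7 -0.1 -0.6] w 40.7 q [-0.41  0.58  1.74 -0.    0.81 -1.85]
tool shift cm [  4.36   4.03 -10.95] len 125.0
[139.55428689 162.43864352]
```

View pics/w3.png

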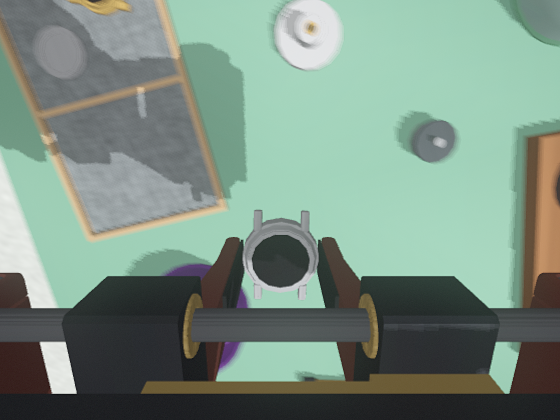

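The case sits level in the fingers at (282,255). The empty bay's centre is near (137,161), and my estimate projects to (139,162).

```bash
python3 -m crank '[[[0,1.2,-3.6],[0,0,0],3.5],[[0,1.4,-3.6],[0,0,0],3.5],[[1,1.2,-3.0],[0,0,0],3.5],[[2,0,0],[0,0,0],3.5],[[1,0,0],[0,0,0],3.5]]'; python3 to.py 509 -337.7 7.3
```

```text
t: 5.8
ee_pos: [511.3, -329.0, 40.8]
orientation: [-1.105, 1.272, 1.11]
ft_force: [0.4, -0.1, 1.1]
width: 40.5
t 5.8 pos [ 511.3 -329.    40.8] yaw 82.14 tilt 0.16 F [ 0.4 -0.1  1.1] w 40.5 q [-0.59  0.65  1.76  0.    0.74 -2.03]
tool shift cm [ 3.35  0.1  -0.9 ] len 35.0
```

```bash
python3 -m crank '[[[0.9,0.1,-0.3],[0,0,0],3.5],[[1.2,0,0],[0,0,0],3.5],[[0.7,0,0],[0,0,0],3.5],[[0.4,0,0],[0,0,0],3.5],[[0,0,0],[0,0,0],3.5]]'; python3 to.py 509 -337.7 7.1
```

```text
t: 6.42
ee_pos: [511.2, -332.3, 10.5]
orientation: [-1.108, 1.271, 1.109]
ft_force: [0.8, 0.1, -0.1]
width: 40.7
t 6.42 pos [ 511.2 -332.3   10.5] yaw 82.2 tilt 0.02 F [ 0.8  0.1 -0.1] w 40.7 q [-0.6   0.7   1.76 -0.    0.69 -2.03]
tool shift cm [ 0.34  0.15 -0.57] len 7.0
```

```bash
python3 -m crank '[[[0,0.1,-0.5],[0,0,0],3.5],[[0.2,0,0],[0,0,0],3.5],[[0.12,0,0],[0,0,0],3.5],[[0,0,0],[0,0,0],3.5]]';python3 -m crank '[[[0,0,0],[0,0,0],5],[[0,0,0],[0,0,0],6],[[0,0,0],[0,0,0],6],[[-3,0,0],[0,0,0],6],[[-4,0,0],[0,0,0],6]]'; python3 to.py 441 -197 80;python3 - <<'E'
from h import *
im=get_image("wrist");cv2.imwrite("pics/w4.png",im["pixels"][:,:,::-1])
E
```

```text
t: 6.92
ee_pos: [509.4, -337.2, 7.4]
orientation: [-1.108, 1.271, 1.108]
ft_force: [-1.0, 0.7, 0.4]
width: 40.7
t: 7.55
ee_pos: [508.8, -336.7, 77.3]
orientation: [-1.106, 1.271, 1.11]
ft_force: [-0.1, 0.2, 0.4]
width: 60.2
t 7.55 pos [ 508.8 -336.7   77.3] yaw 82.19 tilt 0.15 F [-0.1  0.2  0.4] w 60.2 q [-0.6   0.59  1.74 -0.    0.81 -2.04]
tool shift cm [-0.24  8.61 12.92] len 155.0
```

View pics/w4.png

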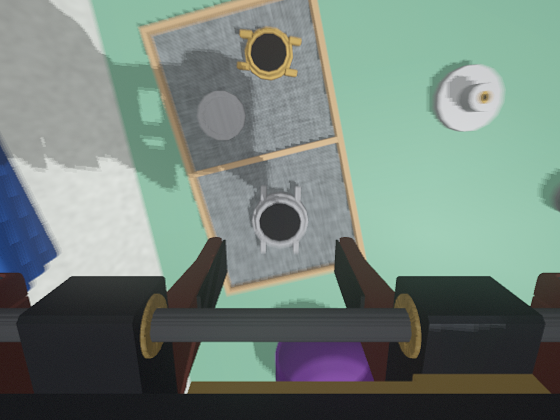

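The case lies flat near the middle of the bay at (280,222). The large die is next, at (470,97).

```bash
python3 -m crank '[[[0,2.8,4.2],[0,0,0],6],[[0,2.8,4.2],[0,0,0],6],[[0,2.9,4.3],[0,0,0],6],[[0,0,0],[0,0,0],6],[[0,0,0],[0,0,0],6]]'; python3 to.py 441 -197 12;python3 - <<'E'
from h import *
im=get_image("wrist");cv2.imwrite("pics/w5.png",im["pixels"][:,:,::-1]);print(proj(im,[441,-197,24]))
ce,a,ct=blob(im,*proj(im,[441,-197,24]),14,brass);print(ce,a,ray(im,*ce,24))
E
```

```text
t: 8.22
ee_pos: [443.8, -200.5, 77.9]
orientation: [-1.11, 1.27, 1.107]
ft_force: [0.5, -0.4, 0.1]
width: 60.0
t 8.22 pos [ 443.8 -200.5   77.9] yaw 82.22 tilt 0.11 F [ 0.5 -0.4  0.1] w 60.0 q [-0.45  0.46  2.02 -0.    0.66 -1.88]
tool shift cm [6.59 0.34 0.32] len 66.0
[287.22177212 218.94379763]
[284.78333333 219.4       ] 60 [ 441.10679171 -198.78113069   24.        ]
```

View pics/w5.png

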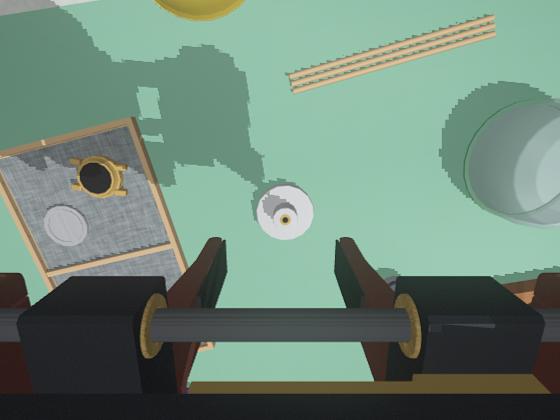

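The large die's thread is at (285,219), which gives (441,-199). That matches the earlier estimate, so I'll descend onto the hub.

```bash
python3 -m crank '[[[3,0.3,0.2],[0,0,0],5],[[2.5,0,0],[0,0,0],5],[[0.8,0,0],[0,0,0],5],[[0.2,0,0],[0,0,0],5],[[0,0,0],[0,0,0],5]]'; python3 to.py 441 -198.2 12
```

```text
t: 8.9
ee_pos: [440.5, -198.0, 13.0]
orientation: [-1.109, 1.27, 1.107]
ft_force: [-0.4, -0.2, -0.3]
width: 50.4
t 8.9 pos [ 440.5 -198.    13. ] yaw 82.17 tilt 0.06 F [-0.4 -0.2 -0.3] w 50.4 q [-0.45  0.58  2.04 -0.    0.52 -1.88]
tool shift cm [ 0.1  -0.05 -0.01] len 1.0
```

```bash
python3 -m crank '[[[0.1,0,0],[0,0,0],1.2],[[0,0,0],[0,0,0],1.2],[[0,0,0],[0,0,0],1.2],[[0,0,0],[0,0,0],1.2],[[0,0,0],[0,0,0],1.2]]'; python3 to.py 441 -198.2 12;python3 -m crank '[[[-1,0,0],[0,0,0],1.2],[[-4,0,0],[0,0,0],1.2],[[-4,0,0],[0,0,0],1.2],[[0,-1,2],[0,0,0],1.2]]'; python3 to.py 567 -0.5 80;python3 - <<'E'
from h import *
im=get_image("wrist");cv2.imwrite("pics/w6.png",im["pixels"][:,:,::-1]);print(proj(im,[567,-.5,8]))
E
```

```text
t: 9.52
ee_pos: [440.0, -197.5, 11.7]
orientation: [-1.108, 1.27, 1.108]
ft_force: [-0.2, -0.0, 3.4]
width: 17.1
t 9.53 pos [ 440.  -197.5   11.7] yaw 82.19 tilt 0.01 F [-0.2 -0.   3.4] w 17.1 q [-0.45  0.59  2.04  0.    0.51 -1.88]
tool shift cm [-0.03 -0.11 -0.06] len 1.0
t: 10.02
ee_pos: [454.1, -180.3, 104.8]
orientation: [-1.111, 1.269, 1.102]
ft_force: [0.4, -0.3, 0.7]
width: 17.0
t 10.03 pos [ 454.1 -180.3  104.8] yaw 82.08 tilt 0.33 F [ 0.4 -0.3  0.7] w 17.0 q [-0.4   0.41  2.01 -0.    0.72 -1.83]
tool shift cm [ 2.5  -8.69 19.37] len 214.0
[491.54739933 297.12487285]
```

View pics/w6.png

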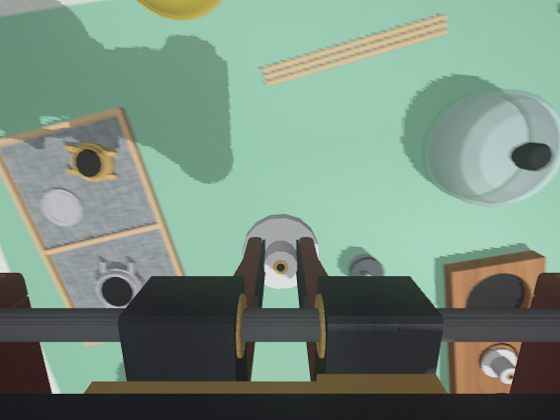

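The large die is held level at (281,265). The large well is near (495,293) and my estimate projects to (491,297).

```bash
python3 -m crank '[[[0,-2.2,4.9],[0,0,0],1.2],[[0,-2.2,4.9],[0,0,0],1.2],[[0.5,-2.2,4.7],[0,0,0],1.2],[[1,-1.3,3],[0,0,0],1.2],[[0,0,0],[0,0,0],1.2]]'; python3 to.py 567 -0.5 50;python3 - <<'E'
from h import *
im=get_image("wrist");cv2.imwrite("pics/w7.png",im["pixels"][:,:,::-1]);print(proj(im,[567,-.5,8]))
E
```

```text
t: 10.7
ee_pos: [554.7, -14.9, 85.9]
orientation: [-1.11, 1.27, 1.111]
ft_force: [-0.7, 0.3, -0.6]
width: 17.1
t 10.7 pos [554.7 -14.9  85.9] yaw 82.38 tilt 0.06 F [-0.7  0.3 -0.6] w 17.1 q [-0.05  0.52  1.87 -0.    0.76 -1.49]
tool shift cm [ 3.59 -1.03  1.59] len 41.0
[302.29674468 225.91526263]
```

View pics/w7.png

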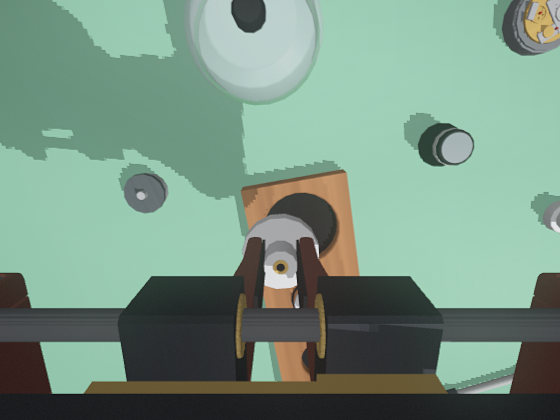

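```bash
python3 -m crank '[[[0.5,-0.9,1.4],[0,0,0],1.2],[[1.3,0,0],[0,0,0],1.2],[[1.3,0,0],[0,0,0],1.2],[[0.4,0,0],[0,0,0],1.2],[[0,0,0],[0,0,0],1.2]]'; python3 to.py 567 -0.5 20;python3 - <<'E'
from h import *
im=get_image("wrist");cv2.imwrite("pics/w8.png",im["pixels"][:,:,::-1]);print(proj(im,[567,-.5,8]))
S=get_image("scene")["pixels"][220:360,170:330,::-1];cv2.imwrite("pics/s8.png",cv2.resize(S,None,fx=4,fy=4,interpolation=cv2.INTER_CUBIC))
E
```

```text
t: 11.38
ee_pos: [564.9, -4.1, 50.9]
orientation: [-1.107, 1.272, 1.109]
ft_force: [0.1, -0.2, -0.2]
width: 17.2
t 11.38 pos [564.9  -4.1  50.9] yaw 82.16 tilt 0.07 F [ 0.1 -0.2 -0.2] w 17.2 q [-0.03  0.59  1.85 -0.    0.7  -1.46]
tool shift cm [ 3.09 -0.17  0.38] len 31.0
[288.429417   230.84464953]
```

View pics/w8.png

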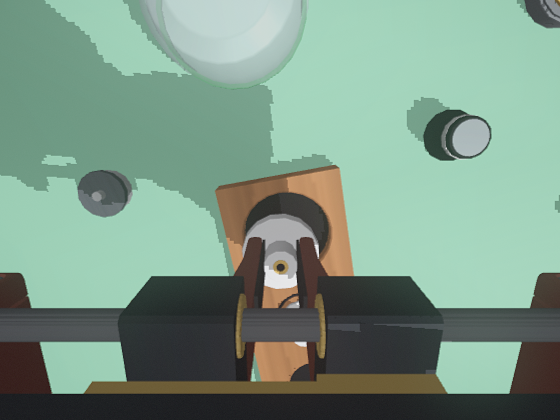

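View pics/s8.png

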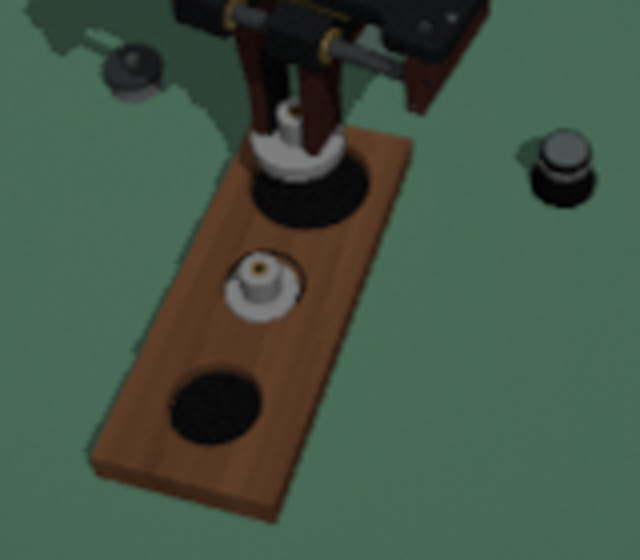

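```bash
python3 -m crank '[[[0.4,-0.15,0.35],[0,0,0],1.2],[[1.2,0,0],[0,0,0],1.2],[[0.8,0,0],[0,0,0],1.2],[[0.3,0,0],[0,0,0],1.2],[[0.2,0,0],[0,0,0],1.2]]';python3 -m crank '[[[0.15,0,0],[0,0,0],1.2],[[0,0,0],[0,0,0],1.2]]'; python3 to.py 567 -0.5 19.7
```

```text
t: 12.1
ee_pos: [567.2, -0.5, 22.1]
orientation: [-1.108, 1.271, 1.108]
ft_force: [-0.7, -0.2, 0.3]
width: 16.8
t: 12.35
ee_pos: [567.5, -0.5, 21.1]
orientation: [-1.108, 1.27, 1.108]
ft_force: [0.6, -0.2, -0.0]
width: 17.0
t 12.35 pos [ 5.675e+02 -5.000e-01  2.110e+01] yaw 82.19 tilt 0.01 F [ 0.6 -0.2 -0. ] w 17.0 q [-0.02  0.64  1.85 -0.    0.65 -1.46]
tool shift cm [ 0.14  0.05 -0.  ] len 1.0
```

```bash
python3 -m crank '[[[0.12,0,0],[0,0,0],1.2],[[0,0,0],[0,0,0],1.2]]';python3 -m crank '[[[0,0,0],[0,0,0],3],[[0,0,0],[0,0,0],4],[[-2,0,0],[0,0,0],4.5],[[-4,0,0],[0,0,0],6],[[-2,0,2],[0,0,0],6]]'; python3 to.py 588.5 209.5 80;python3 - <<'E'
from h import *
im=get_image("wrist");cv2.imwrite("pics/w9.png",im["pixels"][:,:,::-1]);print(proj(im,[588.5,209.5,24]))
E
```

```text
t: 12.6
ee_pos: [567.4, -0.5, 19.9]
orientation: [-1.108, 1.271, 1.108]
ft_force: [-0.1, 0.8, 0.3]
width: 16.8
t: 13.22
ee_pos: [571.2, 18.7, 103.0]
orientation: [-1.108, 1.269, 1.105]
ft_force: [-0.7, 0.7, -0.8]
width: 59.1
t 13.22 pos [571.2  18.7 103. ] yaw 82.1 tilt 0.18 F [-0.7  0.7 -0.8] w 59.1 q [ 0.01  0.51  1.83 -0.    0.8  -1.42]
tool shift cm [ 2.3   0.92 19.13] len 193.0
[524.96384146 202.0585458 ]
```

View pics/w9.png

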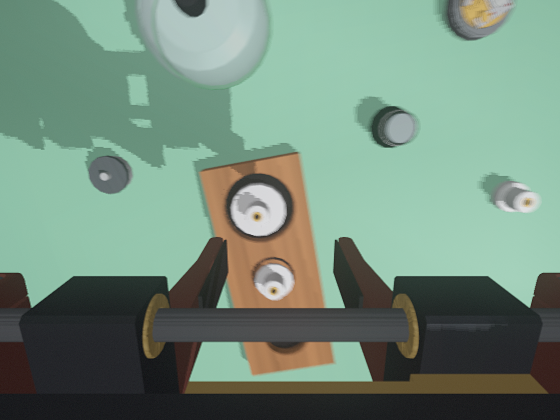

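The large die is down in its well, centred at (258,209). The small die is at (527,201), close to the projected (525,202).

```bash
python3 -m crank '[[[0,0.3,5.8],[0,0,0],6],[[0,0.3,5.8],[0,0,0],6],[[1,0.3,5.7],[0,0,0],6],[[1.5,0,1.6],[0,0,0],6],[[0,0,0],[0,0,0],6]]'; python3 to.py 588.5 209.5 12;python3 - <<'E'
from h import *
im=get_image("wrist");print(proj(im,[588.5,209.5,24]))
ce,a,ct=blob(im,*proj(im,[588.5,209.5,24]),14,brass);print(ce,a,ray(im,*ce,24))
E
```

```text
t: 13.9
ee_pos: [585.7, 207.8, 73.7]
orientation: [-1.109, 1.272, 1.111]
ft_force: [-0.9, 0.1, -0.1]
width: 59.8
t 13.9 pos [585.7 207.8  73.7] yaw 82.3 tilt 0.14 F [-0.9  0.1 -0.1] w 59.8 q [ 0.32  0.61  1.72 -0.    0.81 -1.11]
tool shift cm [ 6.17 -0.26  0.21] len 62.0
[285.75326471 228.79733061]
[282.64516129 228.61290323] 62 [588.06978118 207.32916267  24.        ]
```

```bash
python3 -m crank '[[[3,-0.2,0],[0,0,0],5],[[2,0,0],[0,0,0],4.5],[[0.8,0,0],[0,0,0],4.5],[[0.3,0,0],[0,0,0],4.5],[[0,0,0],[0,0,0],4.5]]'; python3 to.py 588.2 208.3 12
```

```text
t: 14.58
ee_pos: [589.2, 207.4, 14.2]
orientation: [-1.108, 1.27, 1.108]
ft_force: [1.1, 0.2, -0.5]
width: 45.3
t 14.57 pos [589.2 207.4  14.2] yaw 82.18 tilt 0.03 F [ 1.1  0.2 -0.5] w 45.3 q [ 0.32  0.71  1.72 -0.    0.71 -1.11]
tool shift cm [0.22 0.11 0.08] len 3.0
```

```bash
python3 -m crank '[[[0.2,0.1,0.05],[0,0,0],1.2],[[0,0,0],[0,0,0],1.2],[[0,0,0],[0,0,0],1.2],[[0,0,0],[0,0,0],1.2],[[0,0,0],[0,0,0],1.2]]'; python3 to.py 588.2 208.3 12;python3 -m crank '[[[-1,0,0],[0,0,0],1.2],[[-4,0,0],[0,0,0],1.2],[[-3,0,0],[0,0,0],1.2],[[0,-1,-3],[0,0,0],1.2],[[0,-2,-4.5],[0,0,0],1.2]]'; python3 to.py 691 5 80;python3 - <<'E'
from h import *
im=get_image("wrist");cv2.imwrite("pics/w10.png",im["pixels"][:,:,::-1]);print(proj(im,[691,5,8]))
E
```

```text
t: 15.2
ee_pos: [588.0, 208.3, 12.0]
orientation: [-1.108, 1.27, 1.108]
ft_force: [-1.1, 1.2, 1.8]
width: 17.4
t 15.2 pos [588.  208.3  12. ] yaw 82.19 tilt 0.02 F [-1.1  1.2  1.8] w 17.4 q [ 0.32  0.71  1.72  0.    0.71 -1.11]
tool shift cm [ 0.   -0.01  0.  ] len 0.0
t: 15.82
ee_pos: [607.7, 130.0, 93.1]
orientation: [-1.111, 1.268, 1.109]
ft_force: [0.3, -0.5, -0.0]
width: 17.2
t 15.82 pos [607.7 130.   93.1] yaw 82.33 tilt 0.09 F [ 0.3 -0.5 -0. ] w 17.2 q [ 0.19  0.58  1.71  0.    0.84 -1.25]
tool shift cm [  1.32  -9.92 -11.28] len 151.0
[156.96530574 316.2462097 ]
```

View pics/w10.png

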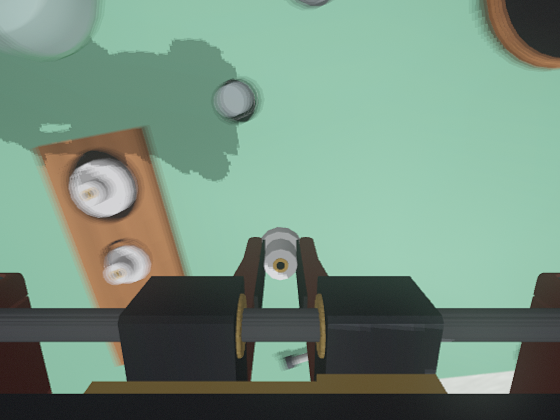

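The small die is held level at (281,265); moving to the small well.

```bash
python3 -m crank '[[[0,-3.3,-3.8],[0,0,0],1.2],[[0,-3.3,-3.8],[0,0,0],1.2],[[1,-2.6,-2.7],[0,0,0],1.2],[[1.5,0,0],[0,0,0],1.2],[[0,0,0],[0,0,0],1.2]]'; python3 to.py 691 5 45;python3 - <<'E'
from h import *
im=get_image("wrist");cv2.imwrite("pics/w11.png",im["pixels"][:,:,::-1]);print(proj(im,[691,5,8]))
E
```

```text
t: 16.5
ee_pos: [682.8, 15.5, 65.3]
orientation: [-1.106, 1.273, 1.11]
ft_force: [-1.6, 0.4, -0.6]
width: 17.1
t 16.5 pos [682.8  15.5  65.3] yaw 82.16 tilt 0.21 F [-1.6  0.4 -0.6] w 17.1 q [ 0.01  0.7   1.57  0.    0.88 -1.43]
tool shift cm [ 2.03 -0.96 -0.93] len 24.0
[270.17649124 234.43883102]
```

View pics/w11.png

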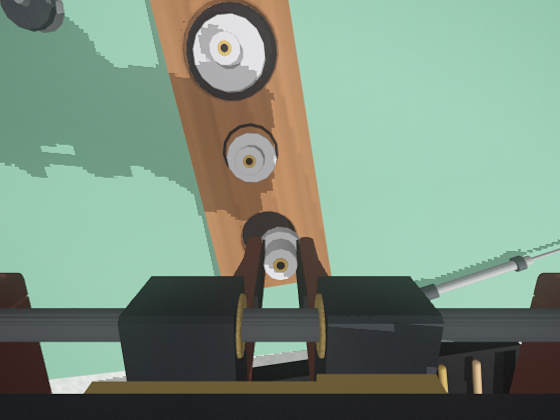

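```bash
python3 -m crank '[[[0,-0.6,-0.8],[0,0,0],1.2],[[1,0,0],[0,0,0],1.2],[[0.8,0,0],[0,0,0],1.2],[[0,0,0],[0,0,0],1.2]]'; python3 to.py 691 5 20;python3 - <<'E'
from h import *
im=get_image("wrist");cv2.imwrite("pics/w12.png",im["pixels"][150:330,180:400,::-1].repeat(3,0).repeat(3,1));print(proj(im,[691,5,8]),proj(im,[691,5,16]))
S=get_image("scene")["pixels"][250:360,170:330,::-1];cv2.imwrite("pics/s12.png",cv2.resize(S,None,fx=4,fy=4,interpolation=cv2.INTER_CUBIC))
E
```

```text
t: 17.05
ee_pos: [688.5, 6.7, 47.6]
orientation: [-1.107, 1.272, 1.11]
ft_force: [0.1, -0.0, -0.2]
width: 17.1
t 17.05 pos [688.5   6.7  47.6] yaw 82.2 tilt 0.12 F [ 0.1 -0.  -0.2] w 17.1 q [-0.01  0.73  1.56  0.    0.86 -1.44]
tool shift cm [ 2.76 -0.28 -0.13] len 28.0
[280.98205421 233.98648236] [281.00035473 238.29197365]
```

View pics/w12.png

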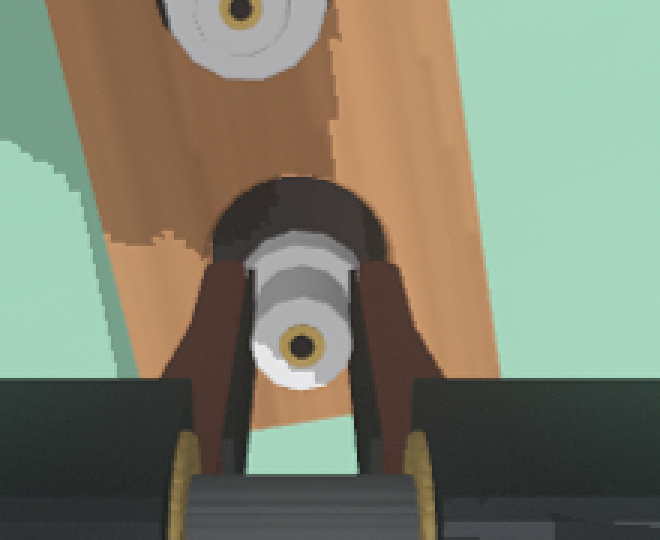

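View pics/s12.png

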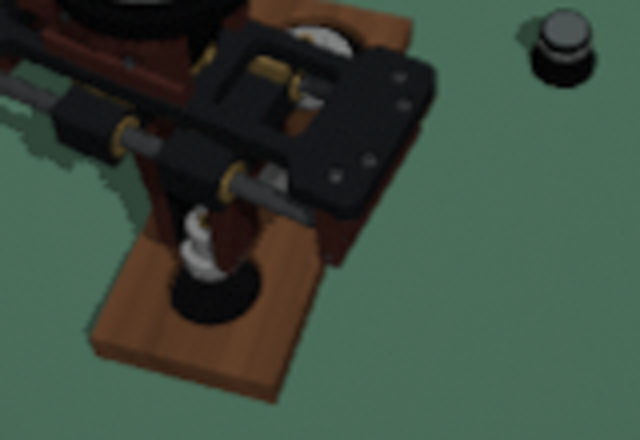

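```bash
python3 -m crank '[[[0.5,-0.25,-0.1],[0,0,0],1.2],[[1,0,0],[0,0,0],1.2],[[0.7,0,0],[0,0,0],1.2],[[0.3,0,0],[0,0,0],1.2],[[0,0,0],[0,0,0],1.2]]'; python3 to.py 691 5 20
```

```text
t: 17.77
ee_pos: [691.5, 5.1, 23.4]
orientation: [-1.108, 1.271, 1.109]
ft_force: [0.2, -0.3, -0.4]
width: 16.8
t 17.77 pos [691.5   5.1  23.4] yaw 82.19 tilt 0.04 F [ 0.2 -0.3 -0.4] w 16.8 q [-0.01  0.76  1.56 -0.    0.82 -1.44]
tool shift cm [ 0.34  0.05 -0.02] len 3.0
```

```bash
python3 -m crank '[[[0.2,0,0],[0,0,0],1.2],[[0.12,0,0],[0,0,0],1.2],[[0,0,0],[0,0,0],1.2]]'; python3 to.py 691 5 20;python3 -m crank '[[[0,0,0],[0,0,0],2.5],[[0,0,0],[0,0,0],4],[[-2,0,0],[0,0,0],4.5],[[-5,0,0],[0,0,0],6],[[-3,2,2],[0,0,0],7]]'; python3 to.py 441 178 100;python3 - <<'E'
from h import *
im=get_image("wrist");cv2.imwrite("pics/w13.png",im["pixels"][:,:,::-1])
E
```

```text
t: 18.15
ee_pos: [691.8, 5.1, 20.7]
orientation: [-1.108, 1.271, 1.108]
ft_force: [0.5, 0.2, 0.8]
width: 17.2
t 18.15 pos [691.8   5.1  20.7] yaw 82.19 tilt 0.0 F [0.5 0.2 0.8] w 17.2 q [-0.01  0.77  1.56 -0.    0.82 -1.44]
tool shift cm [ 0.07  0.08 -0.02] len 1.0
t: 18.77
ee_pos: [676.9, 26.8, 124.6]
orientation: [-1.109, 1.267, 1.103]
ft_force: [1.0, -0.2, 0.8]
width: 61.3
t 18.77 pos [676.9  26.8 124.6] yaw 82.08 tilt 0.3 F [ 1.  -0.2  0.8] w 61.3 q [ 0.02  0.61  1.57 -0.    0.96 -1.41]
tool shift cm [ 2.34 25.46 11.73] len 281.0
```

View pics/w13.png

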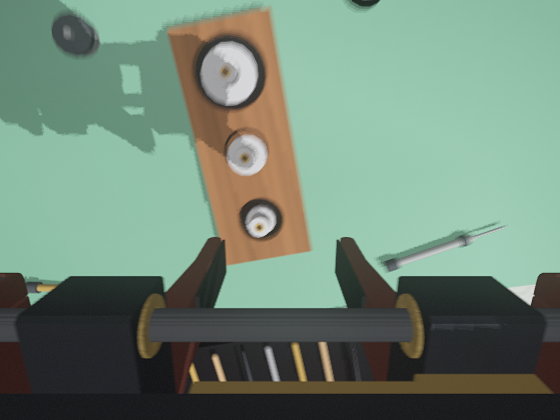

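Both dies are in their wells, small at (262,220) and large at (230,72). The movement is next.

```bash
python3 -m crank '[[[0,5,2.3],[0,0,0],8],[[0,5,2.3],[0,0,0],8],[[0.5,5,2.3],[0,0,0],8],[[0.5,5,2.3],[0,0,0],8],[[0.8,4.2,2],[0,0,0],8]]';python3 -m crank '[[[0.5,0,0],[0,0,0],8],[[0,0,0],[0,0,0],8]]'; python3 to.py 440.5 178 60;python3 - <<'E'
from h import *
im=get_image("wrist");cv2.imwrite("pics/w14.png",im["pixels"][:,:,::-1]);print(proj(im,[440.5,178,12]))
E
```

```text
t: 19.45
ee_pos: [449.0, 172.4, 103.6]
orientation: [-1.109, 1.269, 1.108]
ft_force: [1.1, 0.7, -0.5]
width: 79.6
t: 19.7
ee_pos: [451.3, 171.7, 98.2]
orientation: [-1.109, 1.269, 1.108]
ft_force: [0.0, 0.2, 0.1]
width: 80.1
t 19.7 pos [451.3 171.7  98.2] yaw 82.23 tilt 0.1 F [0.  0.2 0.1] w 80.1 q [ 0.34  0.42  2.02 -0.    0.7  -1.1 ]
tool shift cm [3.82 1.17 0.47] len 40.0
[288.38410861 196.75566953]
```

View pics/w14.png

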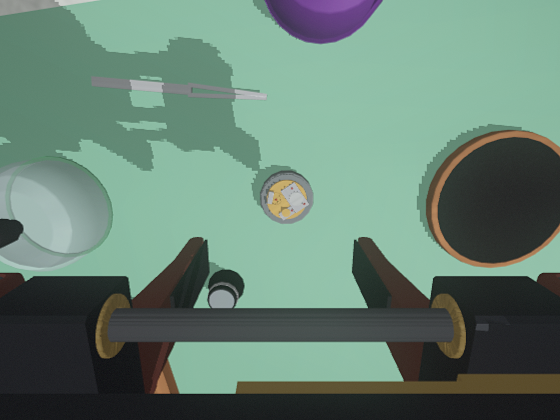

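The movement's ring is centred at (287,197), against a projected (288,197). The loupe at (225,290) is clear of the descent.

```bash
python3 -m crank '[[[2,1.1,0.4],[0,0,0],7.5],[[3,0,0],[0,0,0],7],[[2,0,0],[0,0,0],7],[[1.3,0,0],[0,0,0],7],[[0.5,0,0],[0,0,0],7]]';python3 -m crank '[[[0,0,0],[0,0,0],7]]'; python3 to.py 440.5 178 3.5;python3 - <<'E'
from h import *
im=get_image("wrist");cv2.imwrite("pics/w15.png",im["pixels"][:,:,::-1])
E
```

```text
t: 20.38
ee_pos: [440.5, 176.6, 9.1]
orientation: [-1.107, 1.271, 1.107]
ft_force: [0.0, 0.1, 0.4]
width: 70.3
t: 20.5
ee_pos: [440.3, 176.9, 9.7]
orientation: [-1.108, 1.271, 1.108]
ft_force: [0.1, -0.1, -0.2]
width: 69.9
t 20.5 pos [440.3 176.9   9.7] yaw 82.16 tilt 0.02 F [ 0.1 -0.1 -0.2] w 69.9 q [ 0.36  0.58  2.06 -0.    0.5  -1.08]
tool shift cm [ 0.62 -0.01  0.12] len 6.0
```

View pics/w15.png

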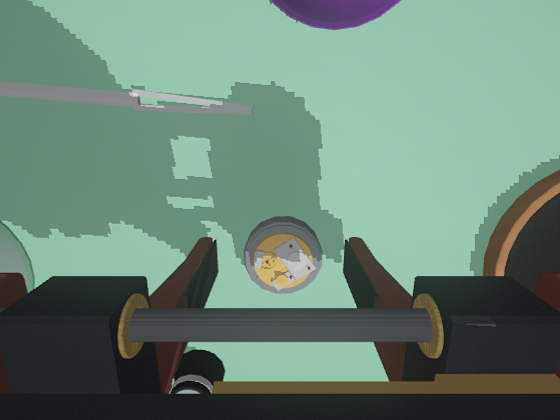

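```bash
python3 - <<'E'
from h import *
im=get_image("wrist");print(ray(im,283.5,255,12))
E
python3 -m crank '[[[0.4,0,0],[0,0,0],7],[[0.2,0,0],[0,0,0],7],[[0,0,0],[0,0,0],4],[[0,0,0],[0,0,0],4],[[0,0,0],[0,0,0],4]]';python3 -m crank '[[[0,0,0],[0,0,0],4],[[0,0,0],[0,0,0],4],[[0,0,0],[0,0,0],4]]'; python3 to.py 440.5 178 3.5
```

```text
[439.70282314 177.05719187  12.        ]
t: 21.22
ee_pos: [439.9, 177.0, 3.7]
orientation: [-1.108, 1.27, 1.108]
ft_force: [0.1, -0.6, 0.7]
width: 43.2
t: 21.6
ee_pos: [439.9, 177.0, 3.6]
orientation: [-1.108, 1.27, 1.108]
ft_force: [-0.3, -0.0, 0.7]
width: 43.4
t 21.6 pos [439.9 177.    3.6] yaw 82.19 tilt 0.01 F [-0.3 -0.   0.7] w 43.4 q [ 0.36  0.6   2.06  0.    0.49 -1.08]
tool shift cm [ 0.01 -0.05  0.11] len 1.0
```

```bash
python3 -m crank '[[[-0.5,0,0],[0,0,0],3.8],[[-1.5,0,0],[0,0,0],3.8],[[-2.5,0,0],[0,0,0],3.8],[[-1.5,0,0],[0,0,0],3.8],[[0,0,2],[0,0,0],3.8]]'; python3 to.py 470.5 351.5 60;python3 - <<'E'
from h import *
im=get_image("wrist");cv2.imwrite("pics/w16.png",im["pixels"][:,:,::-1]);print(proj(im,[470.5,351.5,12]))
E
```

```text
t: 22.22
ee_pos: [443.2, 197.0, 65.1]
orientation: [-1.107, 1.269, 1.106]
ft_force: [1.1, 0.0, 0.3]
width: 42.8
t 22.23 pos [443.2 197.   65.1] yaw 82.08 tilt 0.13 F [1.1 0.  0.3] w 42.8 q [ 0.39  0.48  2.03 -0.    0.63 -1.04]
tool shift cm [ 0.53 -0.57 15.68] len 157.0
[499.24868751 231.19139598]
```

View pics/w16.png

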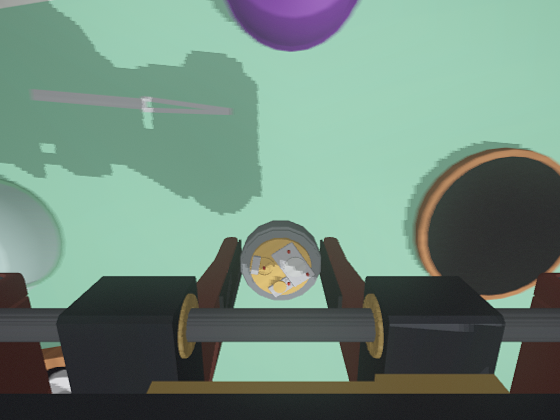

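The movement is held level at (282,262). The stand's left edge is at column 418.

```bash
python3 -m crank '[[[0,-0.15,3],[0,0,0],3.8],[[0,-0.15,4],[0,0,0],3.8],[[0,-0.15,4],[0,0,0],3.8],[[0,-0.15,3],[0,0,0],3.8],[[0,0,1.4],[0,0,0],3.8]]'; python3 -m crank '[[[0,0,0],[0,0,0],3.8]]';python3 to.py 470.5 351.5 60;python3 - <<'E'
from h import *
im=get_image("wrist");cv2.imwrite("pics/w17.png",im["pixels"][:,:,::-1]);print(proj(im,[470.5,351.5,12]))
E
```

```text
t: 22.9
ee_pos: [469.1, 350.4, 62.8]
orientation: [-1.11, 1.27, 1.11]
ft_force: [0.8, -0.3, -0.6]
width: 43.0
t: 23.02
ee_pos: [468.9, 349.0, 62.9]
orientation: [-1.109, 1.271, 1.109]
ft_force: [0.5, -0.3, -0.3]
width: 43.1
t 23.02 pos [468.9 349.   62.9] yaw 82.27 tilt 0.05 F [ 0.5 -0.3 -0.3] w 43.1 q [ 0.62  0.59  1.81 -0.    0.75 -0.82]
tool shift cm [ 0.29 -0.13  0.27] len 4.0
[286.64992263 226.48150701]
```

View pics/w17.png

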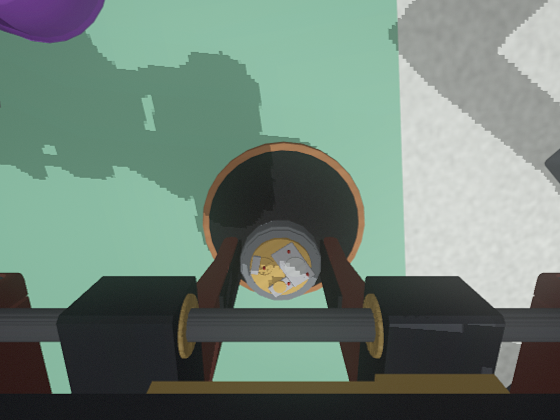

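```bash
python3 - <<'E'
from h import *
im=get_image("wrist");a=im["pixels"]
h=cv2.cvtColor(a,cv2.COLOR_RGB2HSV).astype(int)
m=((h[...,0]<16)&(h[...,1]>90)&(h[...,2]>90)); m[236:]=0; m[:130]=0; m[:,:195]=0;m[:,375:]=0
v,u=np.nonzero(m); P=np.array([ray(im,x,y,12)[:2] for x,y in zip(u,v)])
A=np.c_[2*P,np.ones(len(P))];s=np.linalg.lstsq(A,(P**2).sum(1),rcond=None)[0];print(len(P),s[:2],np.sqrt(s[2]+s[0]**2+s[1]**2))
T=get_image("top");ce,ar,ct=blob(T,137,215,36,lambda s,h:nong(s,h)&~((h[...,2]>10)&(h[...,0]>55)&(h[...,0]<95)));print(ray(T,*ce,12))
E
```

```text
1836 [468.46715623 349.31646864] 54.87575056499143
[478.47689521 365.73469646  12.        ]
```

```bash
python3 -m crank '[[[1,0,0.1],[0,0,0],3.8],[[1.5,0,0],[0,0,0],3.8],[[1,0,0],[0,0,0],3.8],[[0.5,0,0],[0,0,0],3.8],[[0.3,0,0],[0,0,0],3.8]]'; python3 -m crank '[[[0,0,0],[0,0,0],3.8]]';python3 to.py 469.3 350.2 15.7
```

```text
t: 23.8
ee_pos: [469.4, 349.4, 20.1]
orientation: [-1.108, 1.271, 1.108]
ft_force: [0.3, 0.7, -1.5]
width: 43.3
t: 23.92
ee_pos: [469.5, 349.6, 20.5]
orientation: [-1.108, 1.271, 1.108]
ft_force: [0.3, -0.3, -0.2]
width: 43.0
t 23.93 pos [469.5 349.6  20.5] yaw 82.19 tilt 0.01 F [ 0.3 -0.3 -0.2] w 43.0 q [ 0.62  0.66  1.81 -0.    0.67 -0.81]
tool shift cm [0.48 0.03 0.06] len 5.0
```

```bash
python3 -m crank '[[[0.2,0,0],[0,0,0],3.8],[[0.15,0,0],[0,0,0],3.8],[[0.08,0,0],[0,0,0],3.8],[[0,0,0],[0,0,0],3.8]]';python3 to.py 469.3 350.2 15.7
```

```text
t: 24.42
ee_pos: [469.5, 349.5, 16.3]
orientation: [-1.108, 1.271, 1.108]
ft_force: [0.2, 0.2, -1.0]
width: 43.0
t 24.43 pos [469.5 349.5  16.3] yaw 82.19 tilt 0.0 F [ 0.2  0.2 -1. ] w 43.0 q [ 0.62  0.66  1.81  0.    0.66 -0.81]
tool shift cm [0.06 0.03 0.07] len 1.0
```

```bash
python3 -m crank '[[[0.04,0,0],[0,0,0],3.8],[[0.03,0,0],[0,0,0],3.8],[[0,0,0],[0,0,0],3.8]]';python3 to.py 469.3 350.2 15.7
```

```text
t: 24.8
ee_pos: [469.5, 349.6, 15.7]
orientation: [-1.108, 1.271, 1.108]
ft_force: [0.5, -1.3, 0.4]
width: 43.2
t 24.8 pos [469.5 349.6  15.7] yaw 82.19 tilt 0.0 F [ 0.5 -1.3  0.4] w 43.2 q [ 0.62  0.67  1.81  0.    0.66 -0.81]
tool shift cm [-0.    0.03  0.06] len 1.0
```

```bash
python3 -m crank '[[[0,0,0],[0,0,0],4.5],[[0,0,0],[0,0,0],5],[[0,0,0],[0,0,0],6],[[0,0,0],[0,0,0],7],[[-1,0,0],[0,0,0],7]]';python3 -m crank '[[[-4,0,0],[0,0,0],7],[[-6,0,0],[0,0,0],6],[[-4,0,0],[0,0,0],6],[[0,1,-3],[0,0,0],6],[[0,0,0],[0,0,0],6]]';python3 to.py 428 -14 150; python3 - <<'E'
from h import *
im=get_image("wrist");cv2.imwrite("pics/w18.png",im["pixels"][:,:,::-1]);print(proj(im,[469.3,350.3,12]),proj(im,[469.5,349.6,24]))
E
```

```text
t: 25.42
ee_pos: [469.0, 349.1, 25.3]
orientation: [-1.108, 1.272, 1.108]
ft_force: [0.2, -0.5, 0.1]
width: 70.0
t: 26.05
ee_pos: [454.8, 320.1, 166.6]
orientation: [-1.108, 1.271, 1.107]
ft_force: [0.0, 0.3, 0.4]
width: 60.1
t 26.05 pos [454.8 320.1 166.6] yaw 82.14 tilt 0.01 F [0.  0.3 0.4] w 60.1 q [ 0.59  0.4   1.83 -0.    0.92 -0.84]
tool shift cm [  1.66  -1.92 -33.46] len 336.0
[312.86510123 201.30802229] [313.37323038 204.66624446]
```

View pics/w18.png

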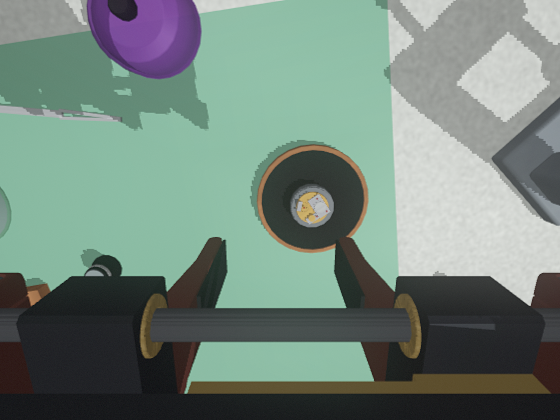

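```bash
python3 - <<'E'
from h import *
im=get_image("wrist");a=im["pixels"]
h=cv2.cvtColor(a,cv2.COLOR_RGB2HSV).astype(int)
m=((h[...,0]<16)&(h[...,1]>90)&(h[...,2]>90)); m[258:]=0; m[:140]=0; m[:,:250]=0;m[:,375:]=0
n,l,st,_=cv2.connectedComponentsWithStats(m.astype(np.uint8));k=1+np.argmax(st[1:,4]);m=l==k
cs,_=cv2.findContours(m.astype(np.uint8),cv2.RETR_EXTERNAL,cv2.CHAIN_APPROX_NONE);c=max(cs,key=len).reshape(-1,2)
inside=cv2.fitEllipse(c);print(inside,ray(im,*inside[0],11))
# holder: grey ring bounds
s=a[170:240,275:350,::-1];cv2.imwrite("pics/w18c.png",cv2.resize(s,None,fx=8,fy=8,interpolation=cv2.INTER_CUBIC))
E
```

```text
((311.1685791015625, 198.11415100097656), (103.35191345214844, 107.08552551269531), 68.84666442871094) [466.59019015 349.91928542  11.        ]
```

View pics/w18c.png

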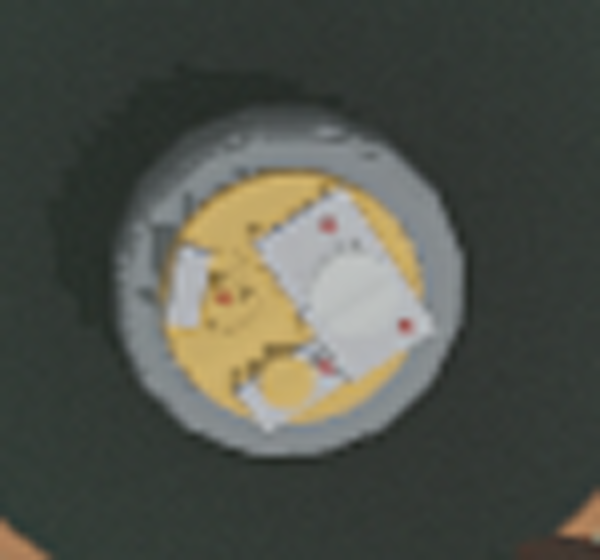

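The movement stands upright about 2 mm from the stand's middle: the holder top is near (312,205) and the stand's fitted centre is (311,198) one level lower. The cover is next.

```bash
python3 -m crank '[[[0,-0.3,-5.6],[0,0,0],5],[[0,-0.3,-5.6],[0,0,0],5],[[0,-0.3,-5.6],[0,0,0],5],[[0,-0.3,-5.6],[0,0,0],5],[[0,-0.3,-5.6],[0,0,0],5]]';python3 -m crank '[[[0,-0.3,-5],[0,0,0],5],[[1,0,0],[0,0,0],5],[[0,0,0],[0,0,0],5]]';python3 to.py 428.3 -14 100; python3 - <<'E'
from h import *
im=get_image("wrist");cv2.imwrite("pics/w19.png",im["pixels"][:,:,::-1]);print(proj(im,[428.3,-14,68]))
E
```

```text
t: 26.78
ee_pos: [433.0, 40.5, 165.5]
orientation: [-1.109, 1.27, 1.108]
ft_force: [0.4, -0.3, -0.4]
width: 49.9
t: 27.15
ee_pos: [428.5, -7.8, 154.8]
orientation: [-1.107, 1.272, 1.109]
ft_force: [0.5, 0.3, -0.4]
width: 50.0
t 27.15 pos [428.5  -7.8 154.8] yaw 82.14 tilt 0.1 F [ 0.5  0.3 -0.4] w 50.0 q [-0.05  0.24  2.1   0.    0.8  -1.48]
tool shift cm [ 5.48 -0.07 -0.62] len 55.0
[274.99133255 211.31201803]
```

View pics/w19.png

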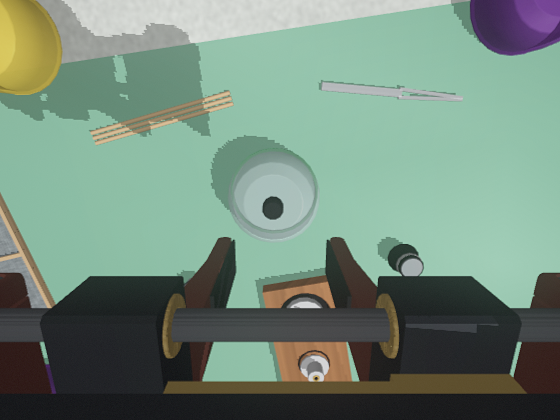

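```bash
python3 - <<'E'
from h import *
im=get_image("wrist");ce,a,ct=blob(im,273,208,20,lambda s,h:h[...,2]<70);print(ce,a,ray(im,*ce,65))
ce,a,ct=blob(im,274,195,55,lambda s,h:(h[...,1]<62)&(h[...,2]>110));e=cv2.fitEllipse(cv2.convexHull(ct));print(e,ray(im,*e[0],10))
E
```

```text
[271.66091954 207.26149425] 348 [425.61966976 -15.99004204  65.        ]
((285.9466857910156, 201.70265197753906), (96.67203521728516, 122.642822265625), 110.8530044555664) [437.0420835   -4.59341971  10.        ]
```

```bash
python3 -m crank '[[[2.5,0.1,-0.7],[0,0,0],5],[[2.5,0,0],[0,0,0],5],[[1,0,0],[0,0,0],5],[[0,0,0],[0,0,0],5]]';python3 to.py 426.5 -15 52; python3 - <<'E'
from h import *
im=get_image("wrist");cv2.imwrite("pics/w20.png",im["pixels"][:,:,::-1]);print(proj(im,[426.5,-15,65]))
ce,a,ct=blob(im,*proj(im,[426.5,-15,65]),25,lambda s,h:h[...,2]<70);print(ce,a,ray(im,*ce,65))
E
```

```text
t: 27.75
ee_pos: [426.5, -14.3, 95.3]
orientation: [-1.109, 1.271, 1.11]
ft_force: [0.9, -0.2, 0.8]
width: 50.3
t 27.75 pos [426.5 -14.3  95.3] yaw 82.27 tilt 0.07 F [ 0.9 -0.2  0.8] w 50.3 q [-0.06  0.36  2.14  0.    0.64 -1.5 ]
tool shift cm [ 4.33 -0.02 -0.07] len 43.0
[281.88751502 235.29030185]
[279.99328859 233.77516779] 596 [425.29718146 -16.07971577  65.        ]
```

View pics/w20.png

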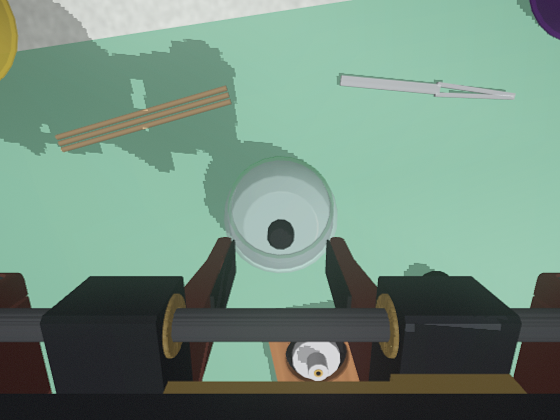

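The knob is at (280,234), midway between the fingers, so I'll descend to 52 mm.

```bash
python3 -m crank '[[[2,0,-0.1],[0,0,0],4.5],[[1.3,0,0],[0,0,0],4.5],[[0.6,0,0],[0,0,0],4.5],[[0.2,0,0],[0,0,0],4.5],[[0,0,0],[0,0,0],4.5]]';python3 to.py 425.8 -15.5 52.3
```

```text
t: 28.42
ee_pos: [426.6, -16.0, 54.8]
orientation: [-1.108, 1.27, 1.108]
ft_force: [0.0, 0.1, 0.5]
width: 44.9
t 28.43 pos [426.6 -16.   54.8] yaw 82.19 tilt 0.01 F [0.  0.1 0.5] w 44.9 q [-0.07  0.45  2.15 -0.    0.54 -1.5 ]
tool shift cm [0.25 0.09 0.04] len 3.0
```

```bash
python3 -m crank '[[[0.25,0,0],[0,0,0],4],[[0,0,0],[0,0,0],3],[[0,0,0],[0,0,0],2.4],[[0,0,0],[0,0,0],1.2],[[0,0,0],[0,0,0],1.2]]';python3 -m crank '[[[0,0,0],[0,0,0],1.2],[[0,0,0],[0,0,0],1.2],[[0,0,0],[0,0,0],1.2]]';python3 to.py 425.8 -15.5 52.3; python3 - <<'E'
from h import *
im=get_image("wrist");cv2.imwrite("pics/w21.png",im["pixels"][:,:,::-1])
E
```

```text
t: 29.05
ee_pos: [426.5, -16.0, 52.2]
orientation: [-1.108, 1.27, 1.108]
ft_force: [0.5, -0.0, 0.6]
width: 17.0
t: 29.42
ee_pos: [426.5, -16.0, 52.1]
orientation: [-1.108, 1.27, 1.108]
ft_force: [0.7, 0.9, 0.7]
width: 16.7
t 29.43 pos [426.5 -16.   52.1] yaw 82.19 tilt 0.01 F [0.7 0.9 0.7] w 16.7 q [-0.07  0.45  2.15  0.    0.53 -1.5 ]
tool shift cm [-0.02  0.08  0.04] len 1.0
```

View pics/w21.png

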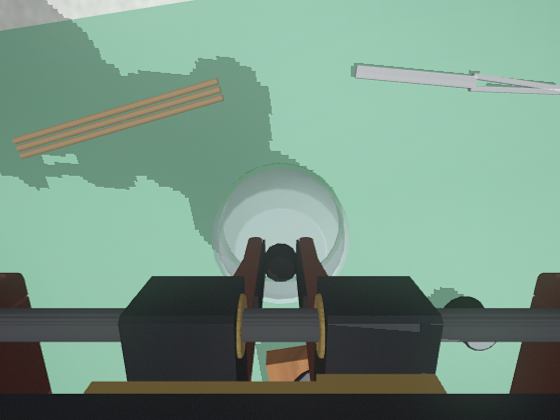

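```bash
python3 -m crank '[[[-0.5,0,0],[0,0,0],1.2],[[-1.5,0,0],[0,0,0],1.2],[[-2.5,0,0],[0,0,0],1.2],[[-2.5,0,0],[0,0,0],1.2],[[-1,0,0],[0,0,0],1.2]]';python3 to.py 468.5 350 130; python3 - <<'E'
from h import *
im=get_image("wrist");cv2.imwrite("pics/w22.png",im["pixels"][:,:,::-1])
im=get_image("scene");cv2.imwrite("pics/s22.png",im["pixels"][:,:,::-1])
E
```

```text
t: 30.1
ee_pos: [426.9, -16.1, 133.3]
orientation: [-1.109, 1.269, 1.107]
ft_force: [-0.3, -0.4, -0.9]
width: 16.9
t 30.1 pos [426.9 -16.1 133.3] yaw 82.19 tilt 0.1 F [-0.3 -0.4 -0.9] w 16.9 q [-0.07  0.28  2.12 -0.    0.74 -1.5 ]
tool shift cm [ 0.33  0.85 36.84] len 368.0
```

View pics/w22.png

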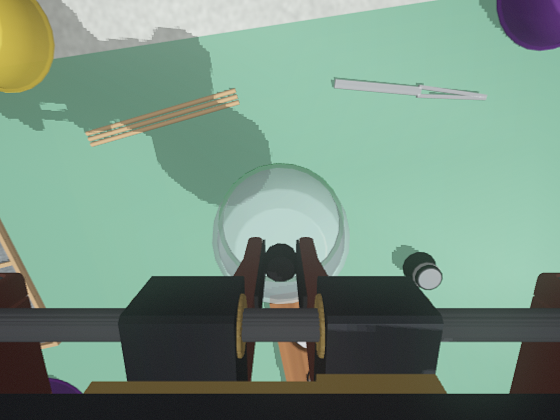

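View pics/s22.png

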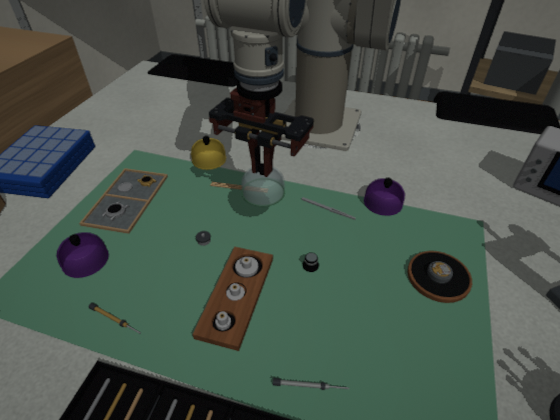

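The cover is lifted level by the knob at (281,262). In the scene view everything else is in place. Now moving it smoothly over to the stand.

```bash
python3 -m crank '[[[0,0,1.5],[0,0,0],1.2],[[0,0.1,3],[0,0,0],1.2],[[0,0.1,4],[0,0,0],1.2],[[0,0.1,4.5],[0,0,0],1.2],[[0,0.1,4.5],[0,0,0],1.2]]';python3 -m crank '[[[0,0.1,4.5],[0,0,0],1.2],[[0,0.1,4.5],[0,0,0],1.2],[[0,0.1,4],[0,0,0],1.2],[[0,0.1,3],[0,0,0],1.2],[[0,0,1.5],[0,0,0],1.2]]';python3 -m crank '[[[0,0,0.8],[0,0,0],1.2],[[0,0,0],[0,0,0],1.2],[[0,0,0],[0,0,0],1.2]]';python3 to.py 468.5 350 130; python3 - <<'E'
from h import *
im=get_image("wrist");cv2.imwrite("pics/w23.png",im["pixels"][:,:,::-1]);print(proj(im,[468.5,350,12]))
E
```

```text
t: 30.82
ee_pos: [445.5, 160.0, 131.0]
orientation: [-1.108, 1.272, 1.109]
ft_force: [0.1, 0.7, -0.2]
width: 17.3
t: 31.45
ee_pos: [465.1, 333.6, 130.7]
orientation: [-1.11, 1.272, 1.11]
ft_force: [0.3, 0.4, -1.3]
width: 16.6
t: 31.82
ee_pos: [467.0, 338.8, 131.9]
orientation: [-1.108, 1.272, 1.108]
ft_force: [0.2, -0.4, -0.0]
width: 16.6
t 31.82 pos [467.  338.8 131.9] yaw 82.14 tilt 0.05 F [ 0.2 -0.4 -0. ] w 16.6 q [ 0.61  0.47  1.8  -0.    0.87 -0.83]
tool shift cm [0.19 0.   1.13] len 11.0
[294.57226139 200.23915917]
```

View pics/w23.png

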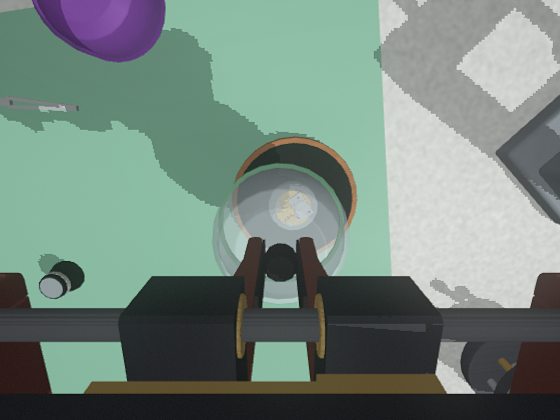

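```bash
python3 -m crank '[[[0.5,0,1.1],[0,0,0],1.2],[[1.2,0,0],[0,0,0],1.2],[[1.2,0,0],[0,0,0],1.2],[[0.5,0,0],[0,0,0],1.2],[[0,0,0],[0,0,0],1.2]]';python3 to.py 468.5 350 64.1; python3 - <<'E'
from h import *
im=get_image("wrist");cv2.imwrite("pics/w24.png",im["pixels"][:,:,::-1]);print(proj(im,[468.5,350,12]))
E
```

```text
t: 32.5
ee_pos: [468.3, 350.3, 97.3]
orientation: [-1.108, 1.272, 1.108]
ft_force: [0.3, 0.1, -0.9]
width: 16.9
t 32.5 pos [468.3 350.3  97.3] yaw 82.19 tilt 0.08 F [ 0.3  0.1 -0.9] w 16.9 q [ 0.62  0.53  1.8  -0.    0.81 -0.81]
tool shift cm [ 3.32 -0.03 -0.03] len 33.0
[282.2612897  211.32521233]
```

View pics/w24.png

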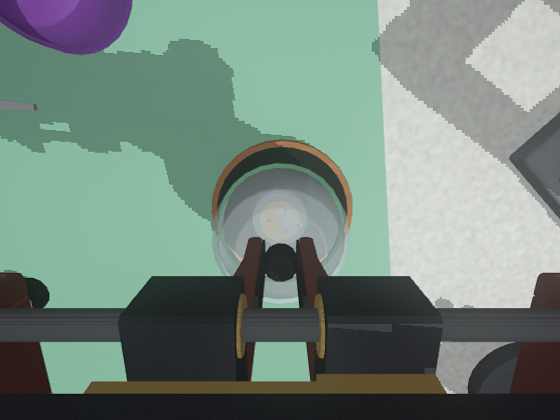

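```bash
python3 -m crank '[[[0.6,0,0],[0,0,0],1.2],[[1,0,0],[0,0,0],1.2],[[0.7,0,0],[0,0,0],1.2],[[0.4,0,0],[0,0,0],1.2],[[0,0,0],[0,0,0],1.2]]';python3 -m crank '[[[0.1,0,0],[0,0,0],1.2],[[0,0,0],[0,0,0],1.2]]';python3 to.py 468.5 350 64.1
```

```text
t: 33.17
ee_pos: [468.5, 350.5, 70.7]
orientation: [-1.108, 1.271, 1.108]
ft_force: [0.1, 0.1, -1.1]
width: 16.6
t: 33.42
ee_pos: [468.8, 350.8, 70.3]
orientation: [-1.108, 1.27, 1.108]
ft_force: [0.0, 0.5, -1.3]
width: 17.2
t 33.42 pos [468.8 350.8  70.3] yaw 82.19 tilt 0.02 F [ 0.   0.5 -1.3] w 17.2 q [ 0.62  0.58  1.8   0.    0.76 -0.81]
tool shift cm [ 0.62  0.02 -0.08] len 6.0
```

```bash
python3 -m crank '[[[0.2,0,0],[0,0,0],1.2],[[0.15,0,0],[0,0,0],1.2],[[0.1,0,0],[0,0,0],1.2],[[0.05,0,0],[0,0,0],1.2],[[0,0,0],[0,0,0],1.2]]';python3 to.py 468.5 350 64.1;  python3 -m crank '[[[0.04,0,0],[0,0,0],1.2],[[0.03,0,0],[0,0,0],1.2],[[0,0,0],[0,0,0],1.2]]';python3 to.py 468.5 350 64.1;python3 - <<'E'
from h import *
im=get_image("wrist");cv2.imwrite("pics/w25.png",im["pixels"][:,:,::-1])
im=get_image("scene");cv2.imwrite("pics/s25.png",cv2.resize(im["pixels"][200:320,370:520,::-1],None,fx=5,fy=5,interpolation=cv2.INTER_CUBIC))
E
```

```text
t: 34.05
ee_pos: [468.7, 350.7, 65.1]
orientation: [-1.108, 1.271, 1.108]
ft_force: [-0.3, 0.3, -1.0]
width: 16.7
t 34.05 pos [468.7 350.7  65.1] yaw 82.19 tilt 0.0 F [-0.3  0.3 -1. ] w 16.7 q [ 0.62  0.58  1.81 -0.    0.75 -0.81]
tool shift cm [ 0.1   0.01 -0.07] len 1.0
t: 34.42
ee_pos: [468.7, 350.6, 64.4]
orientation: [-1.108, 1.271, 1.108]
ft_force: [0.1, -0.5, -0.5]
width: 16.8
t 34.42 pos [468.7 350.6  64.4] yaw 82.19 tilt 0.0 F [ 0.1 -0.5 -0.5] w 16.8 q [ 0.62  0.59  1.81 -0.    0.75 -0.81]
tool shift cm [ 0.03  0.01 -0.07] len 1.0
```

View pics/w25.png

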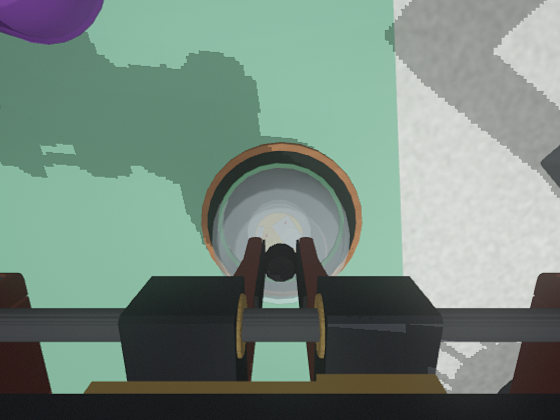

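View pics/s25.png

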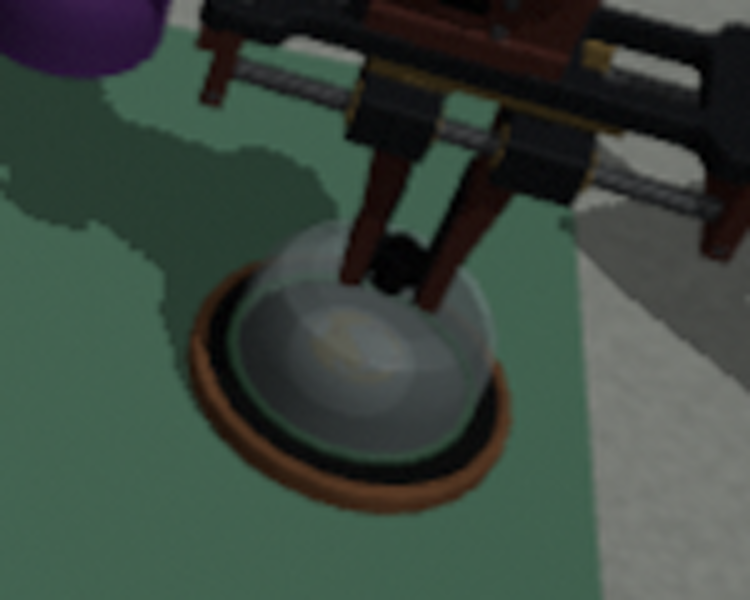

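The cover sits centred around the movement in both views. One last touch down, then release.

```bash
python3 -m crank '[[[0.03,0,0],[0,0,0],1.2],[[0,0,0],[0,0,0],1.2],[[0,0,0],[0,0,0],1.2]]';python3 -m crank '[[[0,0,0],[0,0,0],2.0],[[0,0,0],[0,0,0],2.6],[[0,0,0],[0,0,0],3.5],[[0,0,0],[0,0,0],4],[[-0.5,0,0],[0,0,0],4]]';python3 -m crank '[[[-2,0,0],[0,0,0],4],[[-5,0,0],[0,0,0],4],[[-5,0,0],[0,0,0],4],[[-3,2,-4],[0,0,0],4],[[0,2,-5],[0,0,0],4]]';python3 -m crank '[[[-3,0,0],[0,0,0],4],[[0,0,0],[0,0,0],4]]';python3 to.py 468.5 350 64.1;python3 - <<'E'
from h import *
for n in("wrist","top","scene"):
    im=get_image(n);cv2.imwrite(f"pics/{n}26.png",im["pixels"][:,:,::-1])
E
```

```text
t: 34.9
ee_pos: [468.7, 350.7, 64.2]
orientation: [-1.108, 1.27, 1.108]
ft_force: [-0.6, -0.3, -0.4]
width: 16.8
t: 35.52
ee_pos: [468.4, 350.5, 69.0]
orientation: [-1.108, 1.271, 1.108]
ft_force: [-0.6, 0.1, -0.0]
width: 40.0
t: 36.15
ee_pos: [418.0, 267.5, 223.1]
orientation: [-1.109, 1.263, 1.107]
ft_force: [-0.2, -1.1, -0.0]
width: 39.9
t: 36.4
ee_pos: [418.1, 267.5, 252.4]
orientation: [-1.108, 1.264, 1.106]
ft_force: [0.4, 1.1, 0.7]
width: 40.0
t 36.4 pos [418.1 267.5 252.4] yaw 82.16 tilt 0.37 F [0.4 1.1 0.7] w 40.0 q [ 0.55  0.19  1.88  0.    1.06 -0.89]
tool shift cm [18.89 -3.78  8.79] len 212.0
```

View pics/wrist26.png

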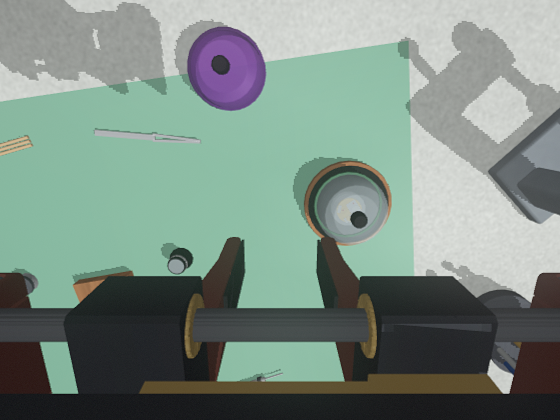

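View pics/top26.png

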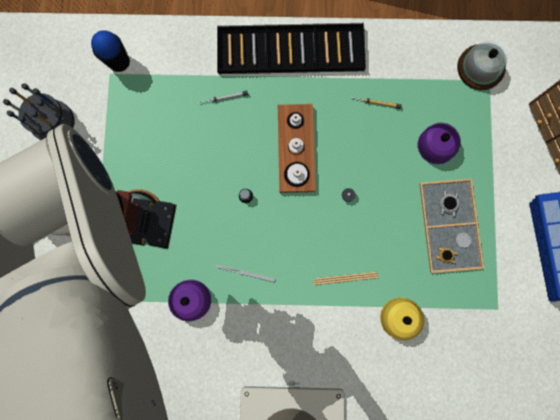

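View pics/scene26.png

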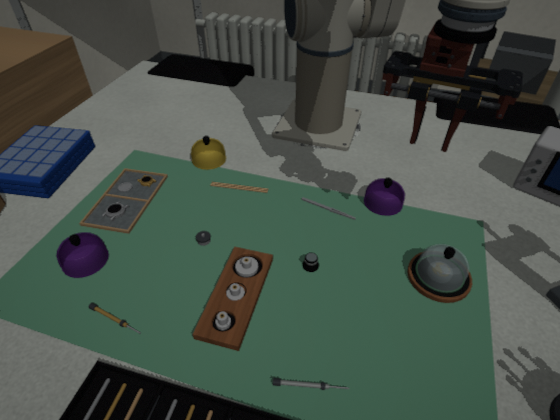

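```bash
python3 - <<'E'
from h import *
T=get_image("top");S=get_image("scene")
# loupe/pot unchanged?
for n,u,v,r,z in(("loupe",246,195,12,10),("oil",349,194,11,8)):
    ce,a,ct=blob(T,u,v,r,nong); print(n,ce)
ce,a,ct=blob(S,449,253,9,dark);print('knob',ce,a,ray(S,*ce,74))
o=T["pixels"][95:200,265:330,::-1];p=S["pixels"][245:345,190:280,::-1]
cv2.imwrite("pics/f.png",np.hstack([cv2.resize(o,(371,600),interpolation=cv2.INTER_CUBIC),cv2.resize(p,(429,600),interpolation=cv2.INTER_CUBIC)]))
E
```

```text
loupe [244.99270073 195.11678832]
oil [348.02272727 194.66666667]
knob [448.74038462 252.43269231] 104 [472.0673766  350.01080699  74.        ]
```

View pics/f.png

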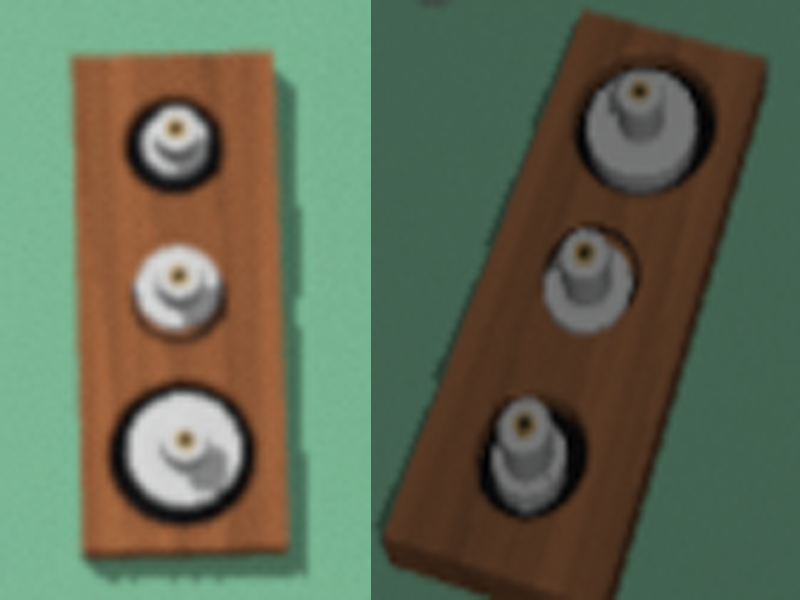

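Both dies are level, down inside their wells and hub up. The cover's knob and the stand's centre agree to about 2 mm in the same view, so I'm handing in.

```bash
python3 -c "
from workcell import *
print(close_job())"
```

```text
the job is handed in; nothing more can be done
None
```

I sorted everything in the order asked and handed the job in at about 36.5 s; no verdict is reported. The steel case lies flat in the empty bay, and both dies are hub up in the wells of their own size. The movement stands on the middle of the stand under the glass cover.

**Last checks**
- **Dies:** both look level and down inside their wells in the top and scene views.
- **Case:** it lies flat near the middle of the bay.
- **Cover:** its knob reads (472,350) and the stand's centre (472,352) in the same camera view, about 2 mm apart.
- **Loupe and oil pot:** both are within 0.1 pixel of where they started.
- **Forces:** every wrist-force reading I took was under 5 N.

**Disagreements**
- **Camera views:** they differed by 2–5 mm in absolute position. I used their averages or the wrist camera when placing things.
- **Stand centre:** two attempts to measure it gave poor results and I did not rely on them. One was a top-view mask disturbed by the arm. The other was a wrist-view ellipse fit about 2 mm off the rest.
- **Cover outline:** one wrist-view fit of the cover's rim was off by about 11 mm in each direction. I found the cover by its knob instead.

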